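Fit the loopback hood to the test console and lock it

ROBOT

A 6-joint arm with a two-finger parallel gripper is mounted at the origin on a cart in front of the work surface, level with it; the furniture and walls round the work are solid. World frame = base frame: x ahead of the robot, y to its left, z up, the work surface at z = 0. Lengths are in mm, angles in rad, forces in N, time in s.
With the tool pointing down it reaches from about 350 to 875 mm from the base axis. Payload 4.2 kg.
Tool frame: the origin (TCP) lies between the finger pads; the fingertips stand 25 mm ahead of it and the grasp point (between the pads) lies 6 mm ahead of it; z points along the fingers, y is the line along which they close (so a half turn about z gives the same grasp; the last joint's range is limited). The gripper opens to 85 mm and grips with 20 to 120 N. Pads are 22 mm wide; open, the fingers measure 114 mm over their backs; the gripper's body (76 mm by 85 mm) begins 54 mm behind the grasp point. The pads swing forward as they close: fully open they stand 13 mm farther back than shut.
Start: joints at [1.593, 0.385, 0.008, 0, -1.194, -0.259], TCP at [146.589, 607.545, 225.412] pointing down, gripper open.
Joint ranges: [-3.14, 3.14], [-1.21, 2.06], [-1.07, 1.41], [-3.16, 2.05], [-2.99, -0.16], [-3.1, 3.1]. Speed limits (rad/s): [2.79, 2.79, 3.14, 3.14, 3.14, 3.14].

INTERFACE

Orientations are given as a unit quaternion [x, y, z, w].
In Python, from bench import arm gives the robot as it stands.
- The arm moves only by the shell command python3 -m pendant 'ROWS'. ROWS is JSON, a list of rows, each a list of 7 numbers: the shift along the tool's x, y, z in m, then the turn, a rotation vector about the tool's x, y, z in degrees, then the finger opening in m, from 0 to 0.0854. In form: [[x, y, z, wx, wy, wz, fingers], ...]. A call has 1 to 12 rows; each row shifts and turns the commanded pose from where the row before left it, along the tool's axes as they then stand; what a row does not reach is not made up. A row lasts 1/10 s, in which the tool goes at most 50 mm and 8.59 degrees, less where a joint would pass 70% of its speed; a pose out of reach is approached as far as the arm can. A call is refused whole if a number of a shift passes 0.05 or a number of a turn 8.59, either way. A call with a gripper value outside its range is refused whole. The fingers move at their own pace and stop on an object; the grip force is fixed at half the most. Time passes only in rows, so rows that do not move let the fingers close. It gives the time, the measured TCP pose, the force, the opening and the grip force at its end, in the units of the state.
- arm.read_state(): the state, without advancing time (a new reading comes with each control period).
- arm.get_image(name): name is "scene" or "top"; returns a dict with "image" (400x640x3 uint8, red, green, blue), "fx", "fy", "cx", "cy" (pixels), "k1" (the pictures are not rectified: a ray, as slopes to the right and down, at radius r is drawn at 1 + k1 r^2 times it, then the intrinsics apply), "xyz" and "rotation" of the camera in the world. Camera axes: x right, y down, z forward; pixel columns grow to the right and rows downward; lengths in mm; the calibration is good to about 2 mm. A picture is of the moment at which its call begins. There is no depth.
- arm.job_done(): hands the job in; it is judged then, once.
The state is a dict: "clock": time; "joints": joint angles; "joint_vel": joint speeds; "joint_efforts": joint torques, N m; "position": TCP position; "ee_rot": TCP orientation; "contact_force": force on the tool from outside, world axes, zero at the start; "wrist_torque": the same for the moment, N m; "gripper_width": finger opening in mm; "grasp_force": force on a finger pad.
Only numpy, scipy, OpenCV 4.12 (cv2) and the standard library are available. Lean on these libraries where they do the work, as an engineer would, in place of code of your own. Each camera call takes 0.05 s, during which the arm holds its last target. There are 200 camera calls.

TASK

Get the console ready for its self-test: set the short metal hood, mouth down, over the tapered connector collar on the console's sloping panel until its rim rests on the gasket, and then swing the locking lever down over the hood's two pegs until it has snapped home against its stop. The handle is a little bent, so go by feel, and do not force anything (50 N on the lever is too much), and leave the long hood and the other things around where they are.

Things in the scene. Friction and masses are not known exactly. Their poses are not given: they have to be found in the camera images.
- housing: Die-cast housing on the sloping panel of a grey desk console. Origin: in the panel's surface at the collar's centre. z points out of the panel, 30 degrees from vertical, towards the robot; x up the slope, y along the housing. Flange 48 x 100 x 4 mm (x, y, z). The console is fixed, 170 mm wide, 150 deep, 38 high in front, 125 at the back; it rises away from the robot.
- collar_top (a point): Centre of the top of the solid tapered collar, 33.5 mm above the housing's origin along z. The collar measures 27.6 x 54.6 mm (x, y) up to z = 24 mm and narrows above that to 19.6 x 46.6 mm at the top. The open lever's side plates flank it at y = +-34.5 to +-39.5 mm and reach up to z = 44 mm.
- gasket: Black rubber ring round the collar's foot, 38 x 65 mm outside, 5 mm high; origin at the centre of its underside, 4 mm above the panel; its top is at z = 9 mm in the housing's frame. It gives under the hood's rim like a spring: first 10 N, then 10 N more per mm, 4.8 mm at most. 60 N would hurt it.
- hood: The short hood: grey die-cast metal, closed on top, 67 mm high, 0.10 to 0.21 kg, standing on the bench on its open mouth. Origin: centre of the rim; z up through the hood, y along its length. Skirt 36 x 63 mm (x, y), 30 high; its cavity 29.4 x 56.4 mm, 30 deep, so about 0.9 mm play on the collar. In the housing's frame its origin is at z = 9 mm resting on the gasket, 7 mm when locked.
- hood_grip (a point): Point on the hood's axis 54 mm above its rim, in the grip block: 30 x 46 mm (x, y), from 36 to 67 mm above the rim, above a sloping shoulder (30 to 36 mm). Grip it across the 46 mm (y), since on the collar the lever's bar is close to the long sides. The hood fits either way round.
- hood_peg (a point): Middle of the steel peg on the hood's +y end, 7 mm thick, 26 mm above the rim, sticking out 10 mm from the skirt; the other end has the same.
- lever (a joint): Steel locking lever, turning about the housing's y axis; angle of its hooks: 0 = closed, handle low over the panel; 0.80 to 0.87 = open as found. Free and staying put down to 0.48, where the hooks meet the pegs of a seated hood. From there it draws the hood down, needing up to 10 N at the bar; only in the last 0.05 does it snap home, to a hard stop at 0, pegs in the hooks' notches.
- lever_hinge (a point): Middle of the lever's hinge axis, 9 mm above the housing's origin along z. Its handle: two arms and a round cross bar, 9 mm thick, 74 mm long, parallel to the housing's y, 60 mm from the hinge, down the slope from the collar. True, the bar is at x = -60 sin(89 deg - q), z = 9 + 60 cos(89 deg - q) mm in the housing's frame, but handles get bent: up to 5 mm off, up or down.
- long_hood: Bystander: a hood of the same metal and height but longer (skirt 36 x 97 mm, block 30 x 80 mm), which does not fit; it stands on the bench at the other side of the console from the short hood. Origin: centre of its rim.
- cell: Bystander: a small block battery, 52 x 27 x 18 mm, lying on the bench; origin at the centre of its underside.
- screwdriver: Bystander: a thin screwdriver with a blue handle, 110 mm long, 18 mm thick, lying on the bench; origin under its centre.
There are look-alikes about, which are no part of the job. Leave any brown or red look-alike of the hood alone.

How it is judged:
By the outcome, as a careful person would: the job done as asked, in the order asked, and still so for the second after the job is handed in, with the robot touching nothing.
It also fails if it takes over 54 s, if anything falls off the work surface, if the arm or the gripper's body presses on something with over 40 N, if the wrist force passes 120 N, or if a joint passes its speed limit or range.

## Working session

There is one attempt and no reset: what is moved stays moved. The work goes in short steps, Python scripts to look and compute and a shell command to move; the robot and the scene stay as the last step left them, time stands still between calls to the robot, and variables do not carry over. Pictures are saved under pics/ and viewed, at most 10 in all, crops included, and the job is handed in when it is done.

```bash
ls; mkdir -p pics; python3 - <<'E'
from bench import arm
import cv2,numpy as np
s=arm.read_state();print({k:np.round(v,3).tolist() for k,v in s.items()})
for n in("scene","top"):
    d=arm.get_image(n);cv2.imwrite(f"pics/{n}0.png",d["image"][:,:,::-1])
    print({k:np.round(v,4).tolist() for k,v in d.items() if k!="image"})
E
```

```text
pics
{'clock': 0.0, 'joints': [1.593, 0.386, 0.007, -0.001, -1.194, -0.259], 'joint_vel': [-0.0, -0.001, -0.0, 0.0, 0.0, 0.0], 'joint_efforts': [0.0, -39.229, 18.84, 4.186, -0.005, -0.0], 'position': [146.457, 606.978, 224.315], 'ee_rot': [0.993, -0.118, -0.0, 0.001], 'contact_force': [0.514, -0.66, -0.953], 'wrist_torque': [0.034, 0.035, 0.056], 'grasp_force': 0.0, 'gripper_width': 85.282}
{'fx': 448.6705, 'fy': 448.6705, 'cx': 324.7503, 'cy': 201.9117, 'k1': -0.083, 'xyz': [-312.0631, -896.3216, 1087.0237], 'rotation': [0.8414, -0.3304, 0.1672, -0.3935]}
{'fx': 411.6106, 'fy': 411.6106, 'cx': 320.5837, 'cy': 201.6947, 'k1': -0.0535, 'xyz': [383.7263, -42.6279, 1221.7932], 'rotation': [0.7151, -0.6964, 0.0411, -0.0446]}
```

View pics/scene0.png

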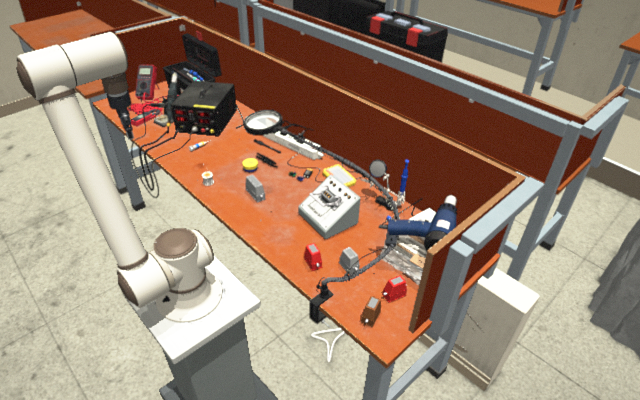

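View pics/top0.png

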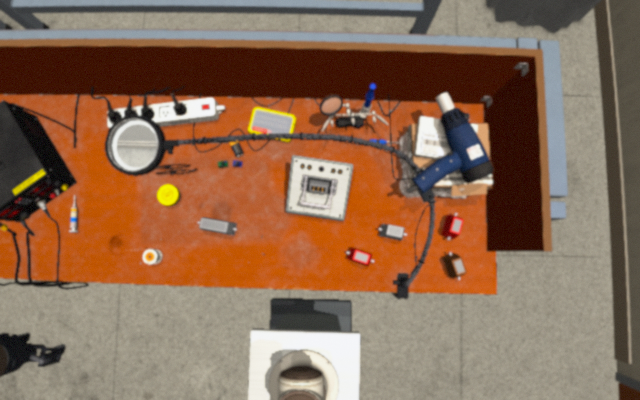

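The short grey hood is at top (393,231). The long grey one is at (217,227), on the other side of the console. The look-alikes are red at (360,257) and (454,226), and brown at (456,265). The short grey one fits the description, so I'll confirm it in enlarged crops and measure from those.

```bash
cat > h.py <<'E'
import numpy as np,cv2
from scipy.spatial.transform import Rotation as R
CAL={"scene":(448.6705,324.7503,201.9117,-.083,[-312.0631,-896.3216,1087.0237],[0.8414,-0.3304,0.1672,-0.3935]),
"top":(411.6106,320.5837,201.6947,-.0535,[383.7263,-42.6279,1221.7932],[0.7151,-0.6964,0.0411,-0.0446])}
def K(n):
    f,cx,cy,k,p,q=CAL[n];return np.array([[f,0,cx],[0,f,cy],[0,0,1.]]),np.array([k,0,0,0,0.]),np.array(p),R.from_quat(q)
def proj(n,P):
    k,d,p,r=K(n);P=np.atleast_2d(P).astype(float);c=r.inv().apply(P-p)
    return cv2.projectPoints(c,np.zeros(3),np.zeros(3),k,d)[0][:,0]
def ray(n,uv):
    k,d,p,r=K(n);u=cv2.undistortPoints(np.array([[uv]],float),k,d)[0,0];return p,r.apply([u[0],u[1],1])
def onz(n,uv,z):
    p,v=ray(n,uv);return p+v*(z-p[2])/v[2]
def tri(a,b):
    p,v=ray("scene",a);q,w=ray("top",b);A=np.c_[v,-w];t=np.linalg.lstsq(A,q-p,rcond=None)[0]
    x,y=p+v*t[0],q+w*t[1];return (x+y)/2,np.linalg.norm(x-y)
def crop(n,out,c0,r0,w,h,s,im=None):
    from bench import arm
    if im is None: im=arm.get_image(n)["image"][:,:,::-1]
    o=cv2.resize(im[r0:r0+h,c0:c0+w],None,fx=s,fy=s,interpolation=cv2.INTER_CUBIC)
    for i in range(0,w,10):
        cv2.line(o,(i*s,0),(i*s,6),(0,255,0),1)
        if i%20==0: cv2.putText(o,str(c0+i),(i*s,18),0,.4,(0,255,0),1)
    for i in range(0,h,10):
        cv2.line(o,(0,i*s),(6,i*s),(0,255,0),1)
        if i%20==0: cv2.putText(o,str(r0+i),(8,i*s+4),0,.4,(0,255,0),1)
    cv2.imwrite("pics/"+out,o)
E
python3 - <<'E'
from h import *
crop("top","t1.png",275,145,140,100,5,cv2.imread("pics/top0.png"))
crop("scene","s1.png",290,165,80,110,5,cv2.imread("pics/scene0.png"))
E
```

```text
(no output)
```

View pics/t1.png

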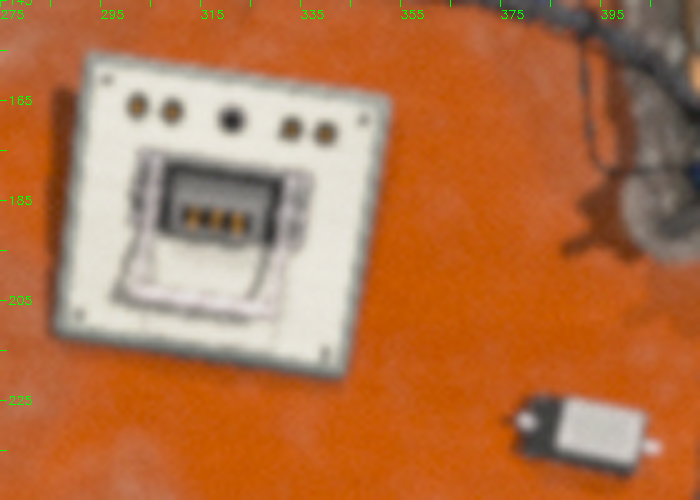

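View pics/s1.png

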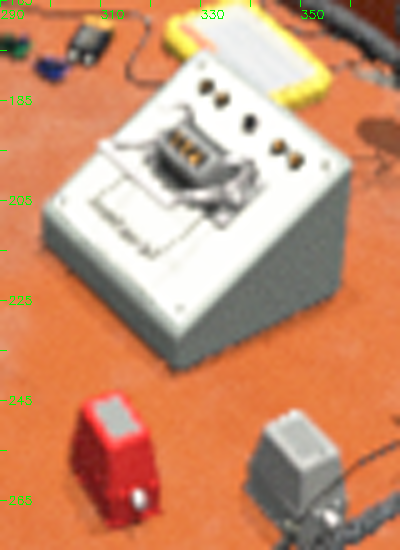

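The crops confirm it: the short grey hood's block is centred near top (395,231), with pegs at (380.5,229) and (405.5,234). The console's corners are clear in both views. Next I fit the poses and draw the models over the images.

```bash
cat > fit.py <<'E'
from h import *
from scipy.optimize import least_squares
T=lambda c:(275+c[0]/5,145+c[1]/5); S=lambda c:(290+c[0]/5,165+c[1]/5)
ct=np.array([T(c) for c in[(88,52),(392,97),(340,375),(55,330)]]); cs=np.array([S(c) for c in[(200,52),(352,160),(178,335),(43,208)]])
loc=np.array([[75,85,125],[75,-85,125],[-75,-85,38],[-75,85,38.]])
def Wc(p,L): return R.from_euler('z',p[2]).apply(L)+[p[0],p[1],0]
f=lambda p:np.r_[(proj("top",Wc(p,loc))-ct).ravel(),(proj("scene",Wc(p,loc))-cs).ravel()]
c=least_squares(f,[430,-40,0]).x
# hood: pegs ends, block top corners
hl=np.array([[0,41.5,26],[0,-41.5,26],[15,23,67],[15,-23,67],[-15,-23,67],[-15,23,67]])
ht=np.array([T(q) for q in[(524,422),(658,448),(567,396),(647,408),(640,470),(557,457)]])
hs=np.array([S(q) for q in[(295,410),(335,440),(303,465),(263,435)]])
g=lambda p:np.r_[(proj("top",Wc(p,hl))-ht).ravel(),(proj("scene",Wc(p,hl[2:]))-hs).ravel()]
h=least_squares(g,[330,-250,0]).x
Rh=R.from_euler('z',c[2])*R.from_matrix(np.array([[np.cos(np.pi/6),0,.5*-1],[0,1,0],[.5,0,np.cos(np.pi/6)]]))
def H(o,P): # housing at slope coords o=(u up slope, v) from panel centre
    ctr=Wc(c,np.array([[0,0,81.5]]))[0]; return ctr+Rh.apply(np.atleast_2d(P)+[o[0],o[1],0])
E
python3 - <<'E'
from fit import *
print("console",c.round(3),f(c).round(1).tolist());print("hood",h.round(3),g(h).round(1).tolist())
# flange? gasket outline in top img: dark corners crop
o0=(0,0)
print(Rh.as_matrix().round(3))
print(proj("top",H(o0,[[0,0,0],[0,0,33.5]])),proj("scene",H(o0,[[0,0,0],[0,0,33.5]])))
def draw(n,out,c0,r0,w,hh,s,o):
    im=cv2.imread(f"pics/{n}0.png");a=cv2.resize(im[r0:r0+hh,c0:c0+w],None,fx=s,fy=s,interpolation=cv2.INTER_CUBIC)
    def L(P,col):
        q=((proj(n,P)-[c0-.5,r0-.5])*s).astype(int);cv2.polylines(a,[q.reshape(-1,1,2)],True,col,1)
    rect=lambda x,y,z:np.array([[x,y,z],[x,-y,z],[-x,-y,z],[-x,y,z]])/1.
    L(Wc(c,loc),(0,255,0))
    L(H(o,rect(24,50,4)),(255,0,0));L(H(o,rect(19,32.5,9)),(0,0,255));L(H(o,rect(9.8,23.3,33.5)),(0,255,255))
    for sg in(1,-1):L(H(o,[[-10,sg*37,44],[10,sg*37,44]]),(255,0,255))
    q=.83;b=np.deg2rad(89)-q;L(H(o,[[-60*np.sin(b),37,9+60*np.cos(b)],[-60*np.sin(b),-37,9+60*np.cos(b)]]),(255,255,0))
    L(Wc(h,rect(15,23,67)),(0,255,0));L(Wc(h,rect(18,31.5,0)),(0,255,0));L(Wc(h,hl[:2]),(0,0,255))
    return a
a=draw("top","",275,145,140,100,4,o0);b=draw("scene","",290,165,80,110,4,o0)
cv=np.zeros((560,800,3),np.uint8)
b=cv2.resize(b,(240,330));cv[:400,:560]=a;cv[:330,560:]=b;cv2.imwrite("pics/ov1.png",cv)
E
```

```text
console [ 5.58314e+02 -2.87950e+01 -1.27000e-01] [-0.7, -0.4, 0.3, -0.1, 1.0, 1.2, -0.2, 1.2, 1.5, -2.6, 0.8, -0.4, -0.1, 0.2, -0.8, -0.7]
hood [ 4.45181e+02 -2.46688e+02 -1.27000e-01] [-1.2, 0.8, 0.3, -0.1, -0.5, 0.9, -0.4, 1.0, -0.3, -0.8, 0.0, -0.7, 0.6, -0.5, 1.7, 2.0, 0.7, 1.0, -0.4, -1.7]
[[ 0.859  0.126 -0.496]
 [-0.109  0.992  0.063]
 [ 0.5    0.     0.866]]
[[318.67008109 188.98854219]
 [317.64389986 193.37848502]] [[328.61006791 201.38875607]
 [324.97014214 196.67823139]]
```

View pics/ov1.png

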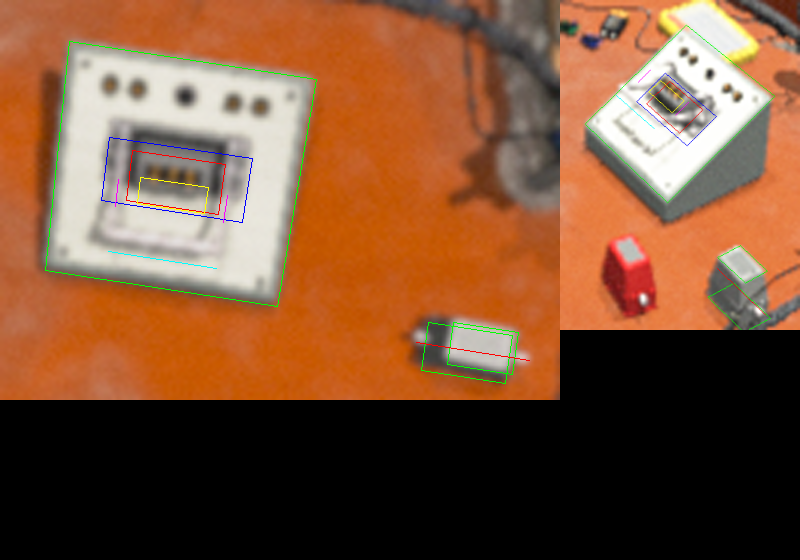

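The console model fits well. The housing sits farther up the slope than the panel's centre, so I refine it from the contacts and the collar.

```bash
python3 - <<'E'
from fit import *
ctr=Wc(c,np.array([[0,0,81.5]]))[0]
P,e=tri((327,194.2),(318.4,188.8));print("contacts local",Rh.inv().apply(P-ctr),e)
for n in("top",):
    pass
o=(14,0)
def pic(n,c0,r0,ov):
    im=cv2.imread(f"pics/{n}0.png");s=8;a=cv2.resize(im[r0:r0+37,c0:c0+50],None,fx=s,fy=s,interpolation=cv2.INTER_CUBIC)
    def L(P,col):
        q=((proj(n,P)-[c0-.5,r0-.5])*s).astype(int);cv2.polylines(a,[q.reshape(-1,1,2)],True,col,1)
    rect=lambda x,y,z:np.array([[x,y,z],[x,-y,z],[-x,-y,z],[-x,y,z]])/1.
    if ov:
        L(H(o,rect(24,50,4)),(255,0,0));L(H(o,rect(19,32.5,9)),(0,0,255));L(H(o,rect(9.8,23.3,33.5)),(0,255,255));L(H(o,rect(13.8,27.3,24)),(0,160,0))
        q=.83;b=np.deg2rad(89)-q;L(H(o,[[-60*np.sin(b),37,9+60*np.cos(b)],[-60*np.sin(b),-37,9+60*np.cos(b)]]),(255,255,0))
    return a
cv2.imwrite("pics/ov2.png",np.vstack([np.hstack([pic("top",294,172,0),pic("top",294,172,1)]),np.hstack([pic("scene",305,182,0),pic("scene",305,182,1)])]))
E
```

```text
contacts local [12.28761012  0.45084391 33.44472288] 2.8151390581676665
```

View pics/ov2.png

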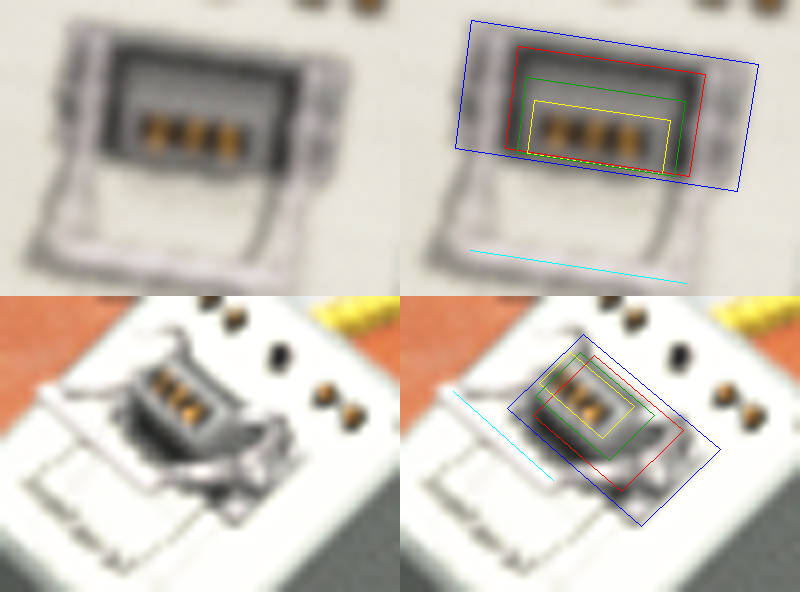

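```bash
cat > d.py <<'E'
from fit import *
from bench import arm
O=(12.5,.5)
np.set_printoptions(suppress=True,precision=2)
def pose(): s=arm.read_state(); return np.array(s["position"]),R.from_quat(s["ee_rot"])
def rot(y,z): y=y/np.linalg.norm(y);z=z/np.linalg.norm(z);return R.from_matrix(np.c_[np.cross(y,z),y,z])
RD=rot(-np.array([np.sin(.13),np.cos(.13),0]),np.array([0,0,-1.]))   # down over hood
M=Rh.as_matrix(); RT=rot(-M[:,1],-M[:,2])                             # tilted onto housing
def hz(x,y,z): return H(O,[x,y,z])[0]
def delta(p,r,p2,r2): return r.inv().apply(p2-p)/1000,np.degrees((r.inv()*r2).as_rotvec())
def st():
    s=arm.read_state();p,r=pose();print("t",s["clock"],"p",p,"F",np.array(s["contact_force"]),"w",s["gripper_width"],"g",s["grasp_force"],"j",np.array(s["joints"]),"house",Rh.inv().apply(p-hz(0,0,0)))
E
python3 - <<'E'
from d import *
p,r=pose()
W=[(np.array([430,280,300.]),r),(np.array([470,-60,300.]),RD),(np.array([h[0],h[1],160.]),RD)]
for q,o in W: print(*delta(p,r,q,o)); p,r=q,o
print(hz(0,0,0),hz(0,0,33.5),h)
print("hood from pegs",(onz("top",(392.2+.0,232),26)),onz("top",(275+602.75/5,145+432.75/5),67),onz("scene",(290+299/5,165+437.5/5),67))
E
```

```text
[ 0.35  0.25 -0.08] [0. 0. 0.]
[0.12 0.32 0.  ] [ 0.11 -0.   -6.13]
[-0.    0.19  0.14] [0. 0. 0.]
[569.12 -29.67  87.75] [552.5  -27.55 116.76] [ 445.18 -246.69   -0.13]
hood from pegs [ 446.19 -245.05   26.  ] [ 445.55 -247.52   67.  ] [ 444.13 -245.     67.  ]
```

```bash
python3 -m pendant '[[0.035,0.025,-0.008,0,0,0,0.085],[0.035,0.025,-0.008,0,0,0,0.085],[0.035,0.025,-0.008,0,0,0,0.085],[0.035,0.025,-0.008,0,0,0,0.085],[0.035,0.025,-0.008,0,0,0,0.085],[0.035,0.025,-0.008,0,0,0,0.085],[0.035,0.025,-0.008,0,0,0,0.085],[0.035,0.025,-0.008,0,0,0,0.085],[0.035,0.025,-0.008,0,0,0,0.085],[0.035,0.025,-0.008,0,0,0,0.085]]'
python3 -m pendant '[[0.012,0.032,0,0,0,-0.6,0.085],[0.012,0.032,0,0,0,-0.6,0.085],[0.012,0.032,0,0,0,-0.6,0.085],[0.012,0.032,0,0,0,-0.6,0.085],[0.012,0.032,0,0,0,-0.6,0.085],[0.012,0.032,0,0,0,-0.6,0.085],[0.012,0.032,0,0,0,-0.6,0.085],[0.012,0.032,0,0,0,-0.6,0.085],[0.012,0.032,0,0,0,-0.6,0.085],[0.012,0.032,0,0,0,-0.6,0.085],[0,0,0,0,0,0,0.085]]'
python3 - <<'E'
from d import *
st();p,r=pose();print(*delta(p,r,np.array([445.2,-246,150]),RD))
E
```

```text
clock: 1.1
position: [428.8, 280.7, 305.5]
ee_rot: [0.993, -0.118, -0.0, 0.0]
contact_force: [-0.4, 0.4, -0.3]
gripper_width: 85.0
grasp_force: 0.0
clock: 2.2
position: [485.7, -57.1, 304.7]
ee_rot: [0.998, -0.068, -0.001, 0.0]
contact_force: [-0.7, 0.4, -0.2]
gripper_width: 85.2
grasp_force: 0.0
t 2.2 p [485.66 -57.14 304.7 ] F [-0.7   0.41 -0.17] w 85.22705354999154 g 0.0 j [ 0.22  0.1  -0.17  0.   -1.3   1.22] house [ 39.78 -37.79 227.54]
[-0.01  0.19  0.15] [ 0.05  0.08 -0.38]
```

```bash
python3 -m pendant '[[-0.001,0.024,0.018,0,0,0,0.085],[-0.001,0.024,0.018,0,0,0,0.085],[-0.001,0.024,0.018,0,0,0,0.085],[-0.001,0.024,0.018,0,0,0,0.085],[-0.001,0.024,0.018,0,0,0,0.085],[-0.001,0.024,0.018,0,0,-0.4,0.085],[-0.001,0.024,0.018,0,0,0,0.085],[-0.001,0.022,0.019,0,0,0,0.085],[0,0,0,0,0,0,0.085],[0,0,0,0,0,0,0.085]]'
python3 - <<'E'
from d import *
st();p,r=pose();a,b=delta(p,r,np.array([445.2,-246,63]),RD);print(a*1000,b)
crop("top","t2.png",340,185,100,75,8)
E
```

```text
clock: 3.2
position: [452.9, -241.5, 160.1]
ee_rot: [0.998, -0.063, -0.001, -0.0]
contact_force: [1.0, 0.0, 0.1]
gripper_width: 84.7
grasp_force: 0.0
t 3.2 p [ 452.88 -241.5   160.13] F [0.98 0.05 0.09] w 84.71383794000246 g 0.0 j [-0.17  0.26 -0.36  0.   -0.96  1.62] house [ -40.5  -224.81  106.97]
[-6.94  5.43 97.14] [0.   0.07 0.25]
```

View pics/t2.png

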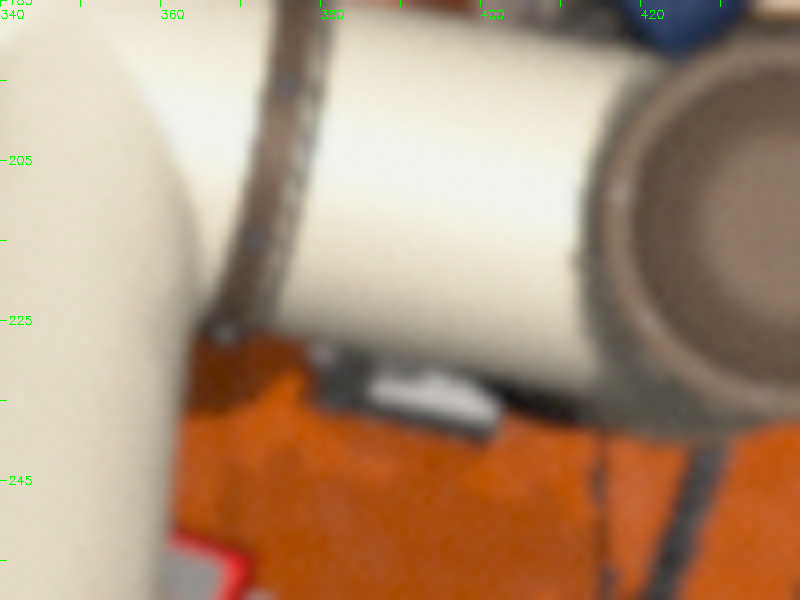

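The arm hides most of the hood; only its edge shows, at (395,233), undisturbed. Descending with force watch.

```bash
python3 -m pendant '[[-0.0035,0.0027,0.01,0,0,0.2,0.085],[-0.0035,0.0028,0.01,0,0,0,0.085],[0,0,0.015,0,0,0,0.085],[0,0,0.015,0,0,0,0.085],[0,0,0,0,0,0,0.085],[0,0,0,0,0,0,0.085]]'
python3 -m pendant '[[0,0,0.012,0,0,0,0.085],[0,0,0.012,0,0,0,0.085],[0,0,0.012,0,0,0,0.085],[0,0,0.010,0,0,0,0.085],[0,0,0,0,0,0,0.085],[0,0,0,0,0,0,0.085]]'
python3 - <<'E'
from d import *
st();p,r=pose();a,b=delta(p,r,np.array([445.2,-246,63]),RD);print(a*1000,b)
E
```

```text
clock: 3.85
position: [445.3, -246.1, 110.3]
ee_rot: [0.998, -0.064, -0.0, 0.0]
contact_force: [0.1, 0.1, 1.1]
gripper_width: 85.0
grasp_force: 0.0
clock: 4.45
position: [445.3, -246.3, 64.1]
ee_rot: [0.998, -0.064, -0.0, 0.0]
contact_force: [0.2, -0.5, -0.6]
gripper_width: 84.8
grasp_force: 0.0
t 4.45 p [ 445.35 -246.29   64.05] F [ 0.25 -0.51 -0.58] w 84.82013301272538 g 0.0 j [-0.19  0.38 -0.48  0.   -0.72  1.63] house [ -94.49 -230.51   27.19]
[-0.18 -0.26  1.05] [0.01 0.05 0.09]
```

```bash
python3 -m pendant '[[0,0,0,0,0,0,0.03],[0,0,0,0,0,0,0.03],[0,0,0,0,0,0,0.03],[0,0,0,0,0,0,0.03],[0,0,0,0,0,0,0.03],[0,0,0,0,0,0,0.03],[0,0,0,0,0,0,0.03],[0,0,0,0,0,0,0.03]]'

```

```text
clock: 5.25
position: [445.4, -246.2, 64.4]
ee_rot: [0.998, -0.064, -0.0, 0.0]
contact_force: [0.3, -0.7, 1.5]
gripper_width: 29.9
grasp_force: 0.0
```

Nothing was gripped: 30 mm opening and zero force. I need to look.

```bash
python3 - <<'E'
from d import *
p,r=pose();print(proj("scene",[p,p+r.apply([0,0,25]),[445.2,-246,67]]))
crop("scene","s2.png",300,200,100,75,8)
E
```

```text
[[350.31 253.09]
 [349.86 258.55]
 [350.26 252.51]]
```

View pics/s2.png

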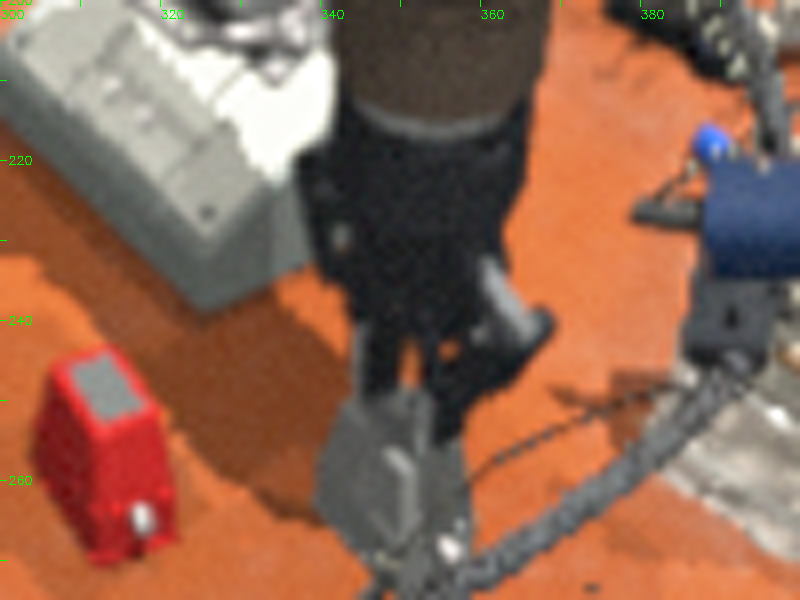

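The picture shows the hood unmoved, with its peg still at (356,268), and the fingers over or around its block near (346–357,245–256). It can't settle whether they hold it, so I test by closing further.

```bash
python3 -m pendant '[[0,0,0,0,0,0,0.02],[0,0,0,0,0,0,0.02],[0,0,0,0,0,0,0.02]]'
python3 - <<'E'
from d import *
st();s=arm.read_state();print(s["wrist_torque"],s["joint_efforts"])
E
```

```text
clock: 5.6
position: [445.4, -246.3, 64.4]
ee_rot: [0.998, -0.064, -0.0, -0.0]
contact_force: [-0.1, 0.2, -0.3]
gripper_width: 20.1
grasp_force: 0.0
t 5.6 p [ 445.37 -246.25   64.4 ] F [-0.08  0.17 -0.29] w 20.14773202491471 g 0.0 j [-0.19  0.37 -0.48 -0.   -0.72  1.63] house [ -94.29 -230.48   27.48]
[-0.01 -0.05  0.04] [ -0.   -33.12  13.3    2.96  -0.    -0.  ]
```

```bash
python3 - <<'E'
from d import *
print(proj("top",[[146.5,607,224],[146.5,607,300]]),proj("scene",[[146.5,607,224],[146.5,607,300]]))
im1=arm.get_image("scene")["image"][:,:,::-1];im0=cv2.imread("pics/scene0.png")
cv2.imwrite("pics/sc_closed.png",im1)
p,r=pose()
def mk(im,s=10,c0=335,r0=225,w=40,h_=60):
    a=cv2.resize(im[r0:r0+h_,c0:c0+w],None,fx=s,fy=s,interpolation=cv2.INTER_CUBIC)
    def L(P,col):
        q=((proj("scene",P)-[c0-.5,r0-.5])*s).astype(int);cv2.polylines(a,[q.reshape(-1,1,2)],True,col,1)
    rect=lambda x,y,z:np.array([[x,y,z],[x,-y,z],[-x,-y,z],[-x,y,z]])/1.
    L(Wc(h,rect(15,23,67)),(0,255,0));L(Wc(h,rect(18,31.5,0)),(0,255,0));L(Wc(h,hl[:2]),(0,0,255))
    return a,L
a,_=mk(im0);b,L=mk(im1)
for sg in(10,-10):L(p+r.apply([[-11,sg,25],[11,sg,25],[11,sg,0],[-11,sg,0]]),(0,255,255))
cv2.imwrite("pics/cmp.png",np.hstack([a,b]))
E
```

```text
[[ 51.22 341.75]
 [ 29.82 348.72]] [[129.74 137.6 ]
 [124.65 119.4 ]]
```

View pics/cmp.png

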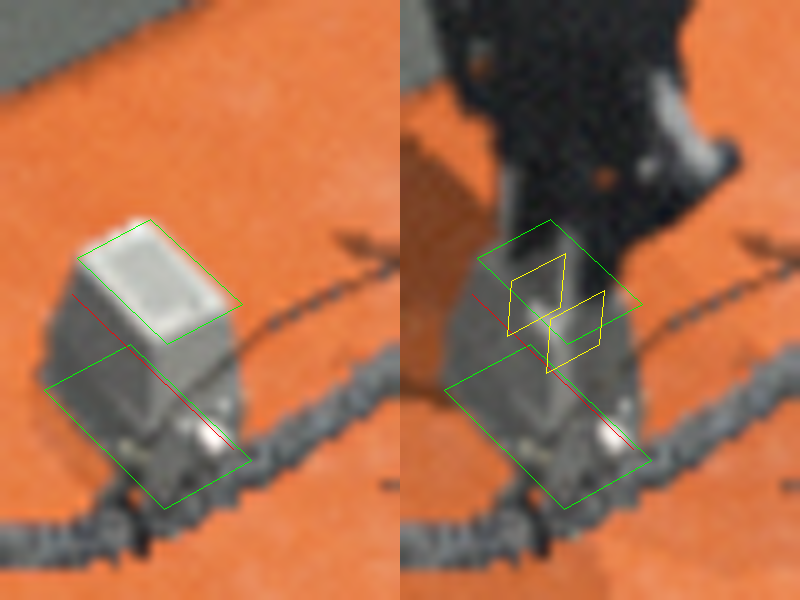

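```bash
python3 -m pendant '[[0,0,0,0,0,0,0.085],[0,0,0,0,0,0,0.085],[0,0,0,0,0,0,0.085],[0,0,0,0,0,0,0.085],[0,0,0,0,0,0,0.085],[0,0,0,0,0,0,0.085]]'
python3 - <<'E'
from d import *
im=arm.get_image("scene")["image"][:,:,::-1];cv2.imwrite("pics/sc_open.png",im)
a=cv2.imread("pics/sc_closed.png").astype(int);d=np.abs(im.astype(int)-a).max(2)
print("open vs closed; rows 232..275, cols 335..369")
for v in range(232,276): print(v,"".join(" .:+#@"[min(5,d[v,u]//12)] for u in range(335,370)))
print("open gray")
g=im.mean(2)
for v in range(240,272): print(v," ".join("%3d"%g[v,u] for u in range(338,366)))
E
```

```text
clock: 6.25
position: [445.4, -246.2, 64.4]
ee_rot: [0.998, -0.064, -0.0, 0.0]
contact_force: [0.2, 0.8, 0.1]
gripper_width: 85.2
grasp_force: 0.0
open vs closed; rows 232..275, cols 335..369
232    :.. :: :.         .     :.      
233    #++. . +@:..            #@.     
234    #@#. : @@@:         . .: #@: :#:
235    @@@+.  @@@@#.         +@#@@@#@@@
236    @@@@@# @@@@@@   .   ..+@@@@@@@@@
237    @@@@@@:@@@@@@+ .:..:@@@@@@@@@@@@
238    #@@@@@+@@@@@@@+.::@@@@@+@@@@@@@@
239    +@@@@@ @@@@@@@@:.+@@@@@.#@@@#.@@
240    :@@@@@#@@@@@@@@+ +@@@@:.:@@@@ :@
241     @@@#:@@@@@@@@@@ .@@#@@:+@@@@ .@
242     .#:  #@@@@@@@@@ #::.+:.:##@+:@@
243          #@@@@@@@@@#+::+#@@::::#@@@
244          @@@@@@@@@@@@::+@@@@ .#@@@@
245    .     @@@@@@@@@@@@@+.@@@@ @@@@@@
246          #@@@@@@@@@@@@# +@@#@@@@@@@
247          :+@@@@@@@@@@@@ .@+@@@@@@@@
248          .:@@@@@@@@@@@@:+@@@@@@@@@@
249          . @@@@+:@@@@@@.@@@@@@@@@@@
250        .   ##++. #@@@@#@@@@@@@@@@@@
251            ..... :@@@@.@@@@@@@@@@@:
252                 .:@@@@.@@@@@@@@@+. 
253                .+.#@@@#@@@@@@@+.   
254              +..# +#@.@@
[... 3873 characters left out ...]
 127
266 116 115 111 109 101  89  79  84  83  94 110 100 120 110  86  92  92  88  88  91  90 116 128 133 129 131 121 107
267 134 131 130 124 107 106  85  77  83  80  96 110 117  93 105 104 101 111 110  91  88 115 131 132 130 119 113 109
268 131 131 134 128 123 100  89  86  82  87  84  88  80  95 103  90 100 126 142 115  93 122 129 117 125 112 108 111
269 130 132 131 130 127 122 109 111  94 131 103  77  85 104 103  91  88 106 129 110 110 106 114 122 105 117 103  92
270 129 128 130 130 127 129 121 106  96 114 112 113 105 108 105  87  84  85  94  93 110  92  95 123  87 106  95 102
271 128 129 132 128 123 128 126 124  92  82  79  99 104 105 112  89  86  75  81 111 117 119 117 122  85  79  89 129
```

```bash
python3 - <<'E'
from d import *
p,r=pose()
for dz in(25,12,0,-10,-20): print(dz,proj("scene",p+r.apply([[0,-50,dz],[0,50,dz]])).round(1).tolist())
for dx in(-20,20): print(dx,proj("scene",p+r.apply([[dx,-50,12],[dx,50,12]])).round(1).tolist())
print(proj("scene",[[445.2,-246,67],[445.2,-246,0]]))
E
```

```text
25 [[340.3, 249.4], [359.8, 268.1]]
12 [[340.5, 246.6], [360.1, 265.3]]
0 [[340.7, 243.9], [360.4, 262.6]]
-10 [[340.8, 241.7], [360.6, 260.4]]
-20 [[340.9, 239.5], [360.8, 258.2]]
-20 [[335.6, 249.1], [355.1, 268.0]]
20 [[345.3, 244.1], [365.0, 262.6]]
[[350.26 252.51]
 [349.06 266.89]]
```

The diff shows the fingertips about 27 mm higher than the TCP reading implies: open tips at (339,241) and (360,258), with the sideways position right. So they closed above the block. I'll go down 20 mm and close, using the width as the check.

```bash
python3 -m pendant '[[0,0,0.005,0,0,0,0.085],[0,0,0.005,0,0,0,0.085],[0,0,0.005,0,0,0,0.085],[0,0,0.005,0,0,0,0.085],[0,0,0,0,0,0,0.085]]'; python3 -m pendant '[[0,0,0,0,0,0,0.03],[0,0,0,0,0,0,0.03],[0,0,0,0,0,0,0.03],[0,0,0,0,0,0,0.03],[0,0,0,0,0,0,0.03],[0,0,0,0,0,0,0.03],[0,0,0,0,0,0,0.03]]'; python3 - <<'E'
from d import *
im=arm.get_image("scene")["image"][:,:,::-1];cv2.imwrite("pics/sc_c2.png",im);st()
E
```

```text
clock: 6.8
position: [444.7, -246.1, 43.4]
ee_rot: [0.998, -0.064, -0.001, -0.0]
contact_force: [-0.5, -1.1, 0.1]
gripper_width: 85.6
grasp_force: 0.0
clock: 7.5
position: [446.0, -246.0, 45.6]
ee_rot: [0.998, -0.064, 0.001, -0.0]
contact_force: [-0.7, 2.2, 6.3]
gripper_width: 48.1
grasp_force: 59.5
t 7.55 p [ 445.98 -246.     45.6 ] F [-1.7   3.09  5.66] w 47.649669713008876 g 59.45444393903017 j [-0.19  0.4  -0.5  -0.   -0.67  1.63] house [-103.2  -230.16   10.91]
```

```bash
python3 -m pendant '[[0,0,-0.003,0,0,0,0.03],[0,0,-0.005,0,0,0,0.03],[0,0,-0.01,0,0,0,0.03],[0,0,-0.02,0,0,0,0.03],[0,0,-0.02,0,0,0,0.03],[0,0,-0.02,0,0,0,0.03],[0,0,0,0,0,0,0.03],[0,0,0,0,0,0,0.03]]'; python3 - <<'E'
from d import *
st()
im=arm.get_image("scene")["image"][:,:,::-1];cv2.imwrite("pics/sc_l.png",im);t=arm.get_image("top")["image"][:,:,::-1];cv2.imwrite("pics/to_l.png",t)
a=cv2.imread("pics/scene0.png").astype(int);s=arm.read_state();print(s["wrist_torque"],s["gripper_width"])
p,r=pose()
# predicted hood pose if rim at z=dz
for rim in(60,75,90): print(rim,proj("scene",[[p[0],p[1],rim],[p[0],p[1],rim+67]]).round(1).tolist(),proj("scene",Wc([p[0],p[1],-.13],hl[:2]+[0,0,rim])).round(1).tolist())
g=im.mean(2)
for v in range(226,262): print(v," ".join("%3d"%g[v,u] for u in range(336,368)))
E
```

```text
clock: 8.35
position: [445.2, -246.2, 122.6]
ee_rot: [0.998, -0.064, 0.0, -0.0]
contact_force: [-0.5, 0.4, -1.7]
gripper_width: 48.5
grasp_force: 59.9
t 8.35 p [ 445.22 -246.15  122.61] F [-0.49  0.37 -1.7 ] w 48.54135728778452 g 59.86065935343504 j [-0.19  0.29 -0.42 -0.   -0.86  1.63] house [ -65.33 -230.4    77.98]
[0.01 0.04 0.03] 48.298785807600275
60 [[350.0, 254.1], [351.2, 238.9]] [[342.4, 240.7], [358.9, 256.3]]
75 [[350.3, 250.8], [351.5, 235.4]] [[342.6, 237.3], [359.2, 252.8]]
90 [[350.5, 247.5], [351.8, 231.8]] [[342.8, 233.9], [359.6, 249.4]]
226 104 102 104 104 104 104  90  83  68  34  29  26  28  36  77  84  55  33  33  46  38  36  32  30  37  69  62  48  54  74  79 109
227 104 100 105 103 103 105  85  88  59  30  23  30  27  42  89  93  70  39  37  43  42  37  29  37  37  65  59  37  38  58  55  71
228 102 102 103 102 104 100  88  89  61  31  30  25  18  49 100 105  86  56  35  48  46  34  49  50  37  41  37  35  28  34  43  54
229 103 103 100 103 105 102  81  93  59  33  20  28  33  49 103 114 109  97  59  47  48  56 106  91  47  31  29  28  30  36  44  44
230 107  
[... 3514 characters left out ...]
 128 125 125 119 106  93  84 107 117 128
257  83  86  85  86  75  80  86  77  76  72  66  69  77 113 122 137 133 127 127 120 122 117 124 123 119  95  88 105 119 129 131 131
258  88  86  81  83  87  84  87  79  73  71  70  71 102 123 125 125 123 126 123 121 121 124 124 118  96  99 113 122 127 132 129 131
259  85  80  85  78  85  84  86  83  76  70  71  69  95 124 128 123 125 124 129 131 130 126 118  96 102 116 123 121 125 131 127 130
260  83  83  82  82  84  82  80  83  77  74  70  66  70  96 115 129 132 133 133 133 124 104  90 103 119 124 120 122 123 126 128 129
261  87  86  82  85  80  79  82  80  83  74  71  71  69  71  90 120 127 133 132 127 108  88 104 121 125 126 122 125 127 123 123 129
```

The hood is held at about 48 mm and 60 N. Its −y peg is at (358,251) in the scene, so the rim lies 45.5 mm ahead of the TCP. Next I go over the collar and tilt.

```bash
python3 - <<'E'
from d import *
p,r=pose()
half=RD*R.from_rotvec((RD.inv()*RT).as_rotvec()*.4)
for q,o in[(np.array([470,-160,270.]),half),(hz(0,0,125),RT)]:
    a,b=delta(p,r,q,o);print(q,(a*1000).round(1),b.round(2));p,r=q,o
E
```

```text
[ 470. -160.  270.] [  13.9  -88.6 -148.5] [-0.02 12.11 -0.02]
[507.12 -21.77 196.  ] [   3.3 -141.8   76.4] [ 0.03 18.   -0.11]
```

```bash
python3 -m pendant '[[0.002,0,-0.018,0,0,0,0.03],[0.002,-0.010,-0.020,0,1,0,0.03],[0.002,-0.013,-0.020,0,1.5,0,0.03],[0.002,-0.013,-0.020,0,1.5,0,0.03],[0.002,-0.013,-0.020,0,2,0,0.03],[0.002,-0.013,-0.020,0,2,0,0.03],[0.002,-0.013,-0.020,0,2,0,0.03],[0,-0.013,-0.010,0,2,0,0.03],[0,0,0,0,0,0,0.03]]'
python3 -m pendant '[[0,-0.016,0.006,0,2,0,0.03],[0,-0.016,0.007,0,2,0,0.03],[0,-0.016,0.008,0,2,0,0.03],[0,-0.016,0.008,0,2,0,0.03],[0,-0.016,0.009,0,2,0,0.03],[0,-0.016,0.009,0,2,0,0.03],[0,-0.016,0.009,0,2,0,0.03],[0,-0.015,0.009,0,2,0,0.03],[0,-0.015,0.009,0,2,0,0.03],[0,0,0,0,0,0,0.03],[0,0,0,0,0,0,0.03]]'
python3 - <<'E'
from d import *
st();p,r=pose();a,b=delta(p,r,hz(0,0,120),RT);print((a*1000).round(1),b)
E
```

```text
clock: 9.35
position: [460.7, -158.6, 271.1]
ee_rot: [0.992, -0.063, 0.105, 0.007]
contact_force: [1.2, 0.1, -2.1]
gripper_width: 48.0
grasp_force: 60.1
clock: 10.45
position: [504.5, -28.5, 202.9]
ee_rot: [0.965, -0.064, 0.254, 0.019]
contact_force: [-0.2, -0.0, -1.7]
gripper_width: 48.3
grasp_force: 60.1
t 10.45 p [504.5  -28.47 202.92] F [-0.23 -0.   -1.7 ] w 48.331364804297436 g 60.13381040647744 j [ 0.29 -0.02 -0.93  0.83 -0.28  0.39] house [  1.94  -6.97 131.87]
[-1.9 -7.  11.8] [ 0.42  0.45 -0.19]
```

```bash
python3 -m pendant '[[-0.001,-0.003,0.004,0.2,0.2,-0.1,0.03],[-0.001,-0.004,0.004,0.2,0.2,-0.1,0.03],[0,0,0.004,0,0,0,0.03],[0,0,0,0,0,0,0.03],[0,0,0,0,0,0,0.03]]'
python3 - <<'E'
from d import *
st();p,r=pose();a,b=delta(p,r,hz(0,0,120),RT);print((a*1000).round(1),b)
out=[]
for n,c0,r0 in(("scene",300,160),("top",290,160)):
    im=arm.get_image(n)["image"][:,:,::-1];cv2.imwrite(f"pics/{n}_pre.png",im);s=10
    A=cv2.resize(im[r0:r0+60,c0:c0+40],None,fx=s,fy=s,interpolation=cv2.INTER_CUBIC)
    def L(P,col):
        q=((proj(n,P)-[c0-.5,r0-.5])*s).astype(int);cv2.polylines(A,[q.reshape(-1,1,2)],True,col,1)
    rect=lambda x,y,z:np.array([[x,y,z],[x,-y,z],[-x,-y,z],[-x,y,z]])/1.
    hoodT=lambda P:p+r.apply(np.array(P)*[1,-1,-1]+[0,0,45.5])
    L(hoodT(rect(18,31.5,0)),(0,255,0));L(hoodT(rect(15,23,67)),(0,255,0));L(hoodT(hl[:2]),(0,0,255))
    L(H(O,rect(9.8,23.3,33.5)),(0,255,255));L(H(O,rect(24,50,4)),(255,0,0))
    out.append(A)
cv2.imwrite("pics/pre.png",np.hstack(out))
E
```

```text
clock: 10.95
position: [510.9, -21.4, 193.6]
ee_rot: [0.964, -0.061, 0.26, 0.016]
contact_force: [0.6, 0.7, -1.3]
gripper_width: 48.3
grasp_force: 60.1
t 10.95 p [510.9  -21.42 193.56] F [ 0.6   0.72 -1.32] w 48.3078018853393 g 60.13646910217176 j [ 0.22 -0.   -0.97  1.04 -0.2   0.24] house [  1.99   0.83 121.03]
[-2.   0.8  1. ] [-0.09 -0.19 -0.03]
```

View pics/pre.png

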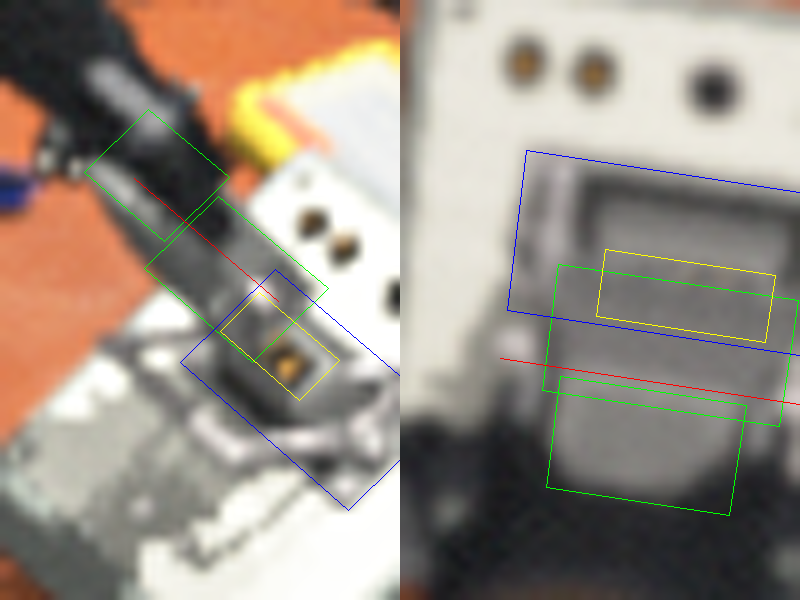

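The hood hangs in front of and above the collar. The peg is at scene crop (262,292), i.e. (326.2,189.2), and the left peg is at top crop (515,338), i.e. (302.5,193.8). In the images the hood sits about 4–6 mm farther up the slope than the model. I check its rim numerically, without another picture.

```bash
python3 - <<'E'
import cv2,numpy as np
a=cv2.imread("pics/top_pre.png").mean(2);b=cv2.imread("pics/top0.png").mean(2)
print("top_pre cols 298..334");
for v in range(174,212): print(v," ".join("%3d"%a[v,u] for u in range(298,336)))
print("top0")
for v in range(174,196): print(v," ".join("%3d"%b[v,u] for u in range(298,336)))
E
```

```text
top_pre cols 298..334
174 227 226 226 222 209 199 196 194 201 205 208 216 218 220 220 223 223 225 227 228 228 230 229 230 229 231 231 230 230 230 230 229 226 225 219 216 218 223
175 227 227 226 218 196 180 174 171 176 176 177 181 187 192 194 199 201 209 216 219 222 224 224 226 226 228 227 229 228 230 229 228 228 229 227 228 227 227
176 226 227 226 215 185 171 161 167 176 159 143 147 152 154 156 162 168 176 184 191 193 201 209 212 213 218 222 221 223 223 225 227 227 228 227 228 228 228
177 226 226 224 210 181 156 150 168 181 147 115 104 105 108 115 123 132 139 146 150 155 161 171 177 185 190 194 195 199 202 209 216 219 219 221 219 220 221
178 227 227 222 205 171 140 132 159 163 131  87  69  72  75  79  88  91  98 107 110 112 122 132 139 146 150 152 159 165 169 176 186 195 194 195 198 200 206
179 228 228 221 198 159 128 129 157 157 119  78  65  72  76  77  73  78  75  74  78  79  89  92  97 103 110 109 119 124 133 141 148 157 155 164 174 172 179
180 226 225 215 181 145 120 130 156 148 113  75  72  87  98 100  98  96  89  85  83  78  76  76  78  79  74  75  79  90  94 101 106 112 123 15
[... 7586 characters left out ...]
 108 104  97  90 104 113 101  94 112 117  95  62  62 115 147 146 129 137 159
192 222 219 210 184 163 180 191 181 170 160 148 142 135 129 120 115 114 116 111 108 106 105 107 119 125 118 114 121 114  93  62  74 124 156 150 140 149 167
193 222 216 198 169 163 185 190 188 196 196 193 182 174 166 153 141 138 139 137 134 132 119 117 118 124 124 132 134 127 108  84  95 140 168 164 157 162 175
194 220 211 182 159 163 185 186 190 202 215 214 204 200 195 182 179 177 177 176 177 169 154 144 142 142 149 163 168 158 134 117 127 163 185 172 166 169 191
195 215 201 169 154 171 187 182 185 207 216 218 213 206 202 202 199 199 198 201 199 195 186 181 178 180 185 192 194 181 154 141 160 187 198 189 183 190 210
```

The rim corners in the top view, about (306.5,184.5) and (328,188.5), put the hood about 4 mm too far up the slope and 1 mm off in y. I correct that and come down in steps, watching the joints near their limits.

```bash
python3 -m pendant '[[-0.002,0.0005,0.004,0,0,0,0.03],[-0.002,0.0005,0.005,0,0,0,0.03],[0,0,0.005,0,0,0,0.03],[0,0,0.005,0,0,0,0.03],[0,0,0,0,0,0,0.03]]'
python3 -c "
from d import *
st();p,r=pose();a,b=delta(p,r,hz(-2,0,100),RT);print((a*1000).round(1),b)"
```

```text
clock: 11.55
position: [516.7, -21.4, 182.5]
ee_rot: [0.965, -0.061, 0.255, 0.016]
contact_force: [0.2, -0.0, -1.2]
gripper_width: 48.1
grasp_force: 60.1
t 11.55 p [516.7  -21.43 182.48] F [ 0.22 -0.04 -1.16] w 48.076074627237794 g 60.141560556096465 j [ 0.17  0.02 -0.98  1.15 -0.16  0.17] house [  1.43   1.55 108.55]
[-3.4  1.5  8.6] [0.01 0.42 0.07]
```

Joint 5 has reached its limit (−0.16), so this pose can't be reached with the tool along the hood's axis. The grip is across y, so I can regrip with the tool pitched about 16° relative to the hood. I go back to the hood's spot.

```bash
python3 - <<'E'
from d import *
p,r=pose()
half=RD*R.from_rotvec((RD.inv()*RT).as_rotvec()*.4)
for q,o in[(np.array([465,-130,260.]),half),(np.array([445.2,-246,110.]),RD)]:
    a,b=delta(p,r,q,o);print(q,(a*1000).round(1),b.round(2));p,r=q,o
E
python3 -m pendant '[[0,0,-0.02,0,0,0,0.03],[0,0,-0.03,0,-1,0,0.03],[0,0.01,-0.03,0,-2,0,0.03],[0,0.02,-0.01,0,-2.5,0,0.03],[0,0.02,0,0,-2.5,0,0.03],[0,0.02,0,0,-2.5,0,0.03],[0,0.02,0,0,-2.5,0,0.03],[0,0.02,0,0,-2.5,0,0.03],[0,0,0,0,0,0,0.03]]'
python3 - <<'E'
from d import *
st();p,r=pose();a,b=delta(p,r,np.array([445.2,-246,100.]),RD);print((a*1000).round(1),b.round(2))
E
```

```text
[ 465. -130.  260.] [  5.5 114.3 -85.9] [ -0.01 -17.58   0.18]
[ 445.2 -246.   110. ] [-35.8 117.6 145.7] [ -0.02 -12.     0.08]
clock: 12.45
position: [467.8, -129.5, 255.5]
ee_rot: [0.989, -0.066, 0.129, 0.012]
contact_force: [-0.1, 0.8, -1.8]
gripper_width: 48.6
grasp_force: 60.3
t 12.45 p [ 467.79 -129.53  255.52] F [-0.15  0.84 -1.84] w 48.600660425866685 g 60.29178450765666 j [ 0.11 -0.01 -0.48  0.09 -0.86  1.28] house [   7.76 -111.86  189.25]
[-46.7 117.5 149.2] [  0.36 -14.87  -0.15]
```

```bash
python3 -m pendant '[[-0.0027,0.0118,0.015,0,-1.5,0,0.03],[-0.0027,0.0118,0.015,0,-1.5,0,0.03],[-0.0027,0.0118,0.015,0,-1.5,0,0.03],[-0.0027,0.0118,0.015,0,-1.5,0,0.03],[-0.0027,0.0118,0.015,0,-1.5,0,0.03],[-0.0027,0.0118,0.015,0,-1.5,0,0.03],[-0.0027,0.0118,0.015,0,-1.5,0,0.03],[-0.0027,0.0118,0.015,0,-1.5,0,0.03],[-0.0027,0.0118,0.015,0,-1.5,0,0.03],[-0.0027,0.0118,0.015,0,-1.4,0,0.03],[0,0,0,0,0,0,0.03],[0,0,0,0,0,0,0.03]]'
python3 - <<'E'
from d import *
st();p,r=pose();a,b=delta(p,r,np.array([445.2,-246,46.]),RD);print((a*1000).round(1),b.round(2))
E
```

```text
clock: 13.65
position: [445.8, -245.4, 103.9]
ee_rot: [0.998, -0.065, -0.001, 0.003]
contact_force: [0.4, 0.0, -0.6]
gripper_width: 48.4
grasp_force: 60.3
t 13.65 p [ 445.81 -245.44  103.94] F [ 0.43  0.02 -0.58] w 48.39015855960271 g 60.29607301577926 j [-0.18  0.32 -0.44  0.01 -0.81  1.61] house [ -74.24 -229.62   61.56]
[-0.5  0.2 57.9] [ 0.4   0.04 -0.03]
```

```bash
python3 -m pendant '[[0,0,0.012,0.2,0,0,0.03],[0,0,0.012,0.2,0,0,0.03],[0,0,0.012,0,0,0,0.03],[0,0,0.01,0,0,0,0.03],[0,0,0.006,0,0,0,0.03],[0,0,0.003,0,0,0,0.03],[0,0,0.001,0,0,0,0.03],[0,0,0,0,0,0,0.03]]'
python3 -c "
from d import *
st();p,r=pose();a,b=delta(p,r,np.array([445.2,-246,46.]),RD);print((a*1000).round(1),b)"
```

```text
clock: 14.45
position: [445.8, -246.2, 48.2]
ee_rot: [0.998, -0.065, -0.0, 0.0]
contact_force: [0.5, -0.5, -2.0]
gripper_width: 48.1
grasp_force: 60.3
t 14.45 p [ 445.79 -246.16   48.18] F [ 0.52 -0.48 -1.97] w 48.10308622148278 g 60.2913137152791 j [-0.19  0.4  -0.5   0.   -0.68  1.62] house [-102.06 -230.33   13.23]
[-0.6 -0.1  2.2] [ 0.02  0.02 -0.04]
```

```bash
python3 -m pendant '[[0,0,0.0015,0,0,0,0.03],[0,0,0.001,0,0,0,0.03],[0,0,0,0,0,0,0.085],[0,0,0,0,0,0,0.085],[0,0,0,0,0,0,0.085],[0,0,0,0,0,0,0.085],[-0.001,0,0.002,0,-5.3,0,0.085],[-0.001,0,0.003,0,-5.3,0,0.085],[-0.002,0,0.003,0,-5.4,0,0.085],[0,0,0,0,0,0,0.085]]'
python3 -c "
from d import *
st();p,r=pose();rr=RD*R.from_rotvec([0,np.radians(-16),0]);a,b=delta(p,r,np.array([442.9,-246,37.8]),rr);print((a*1000).round(1),b)"
```

```text
clock: 15.45
position: [442.5, -245.7, 36.9]
ee_rot: [0.988, -0.064, -0.14, -0.009]
contact_force: [-0.1, 0.5, -0.4]
gripper_width: 84.9
grasp_force: 0.0
t 15.45 p [ 442.52 -245.68   36.92] F [-0.12  0.51 -0.4 ] w 84.93354600275164 g 0.0 j [-0.18  0.53 -0.33  0.02 -0.99  1.61] house [-110.55 -230.27    5.13]
[ 0.2  0.3 -1. ] [ 0.02  0.09 -0.01]
```

```bash
python3 -m pendant '[[0,0,0,0,0,0,0.03],[0,0,0,0,0,0,0.03],[0,0,0,0,0,0,0.03],[0,0,0,0,0,0,0.03],[0,0,0,0,0,0,0.03],[0,0,0,0,0,0,0.03]]'
python3 -c "
from d import *
st()"
```

```text
clock: 16.05
position: [440.5, -245.6, 39.2]
ee_rot: [0.988, -0.065, -0.139, -0.009]
contact_force: [-1.4, 0.5, 6.8]
gripper_width: 51.5
grasp_force: 61.0
t 16.05 p [ 440.49 -245.59   39.25] F [-1.39  0.47  6.84] w 51.491826620820326 g 61.03347463533282 j [-0.18  0.53 -0.33  0.02 -0.99  1.61] house [-111.14 -230.44    8.16]
```

The jaws stop at 51.5 mm, not 46, which suggests they met a sloping part. I check the hood's profile and the fingertip height numerically in stored images.

```bash
python3 - <<'E'
from d import *
a=cv2.imread("pics/scene0.png").mean(2);im=arm.get_image("scene")["image"][:,:,::-1];cv2.imwrite("pics/sc_g2.png",im)
b=im.mean(2)
for v in range(240,274): print(v," ".join("%3d"%a[v,u] for u in range(337,361)))
print()
for v in range(236,272): print(v," ".join("%3d"%b[v,u] for u in range(337,365)))
for z in(67,36,30,0):
  x=(15,23) if z>=36 else(18,31.5)
  print(z,proj("scene",Wc([445.2,-246,-.13],np.array([[-x[0],x[1],z],[x[0],-x[1],z],[-x[0],-x[1],z]]))).round(1).tolist())
E
```

```text
240 135 132 135 135 136 138 139 137 137 140 142 143 142 142 142 139 142 143 139 137 141 139 142 140
241 138 135 141 138 137 142 139 139 137 138 139 139 142 142 140 137 143 140 141 139 140 140 141 138
242 145 139 142 138 137 135 139 138 139 140 140 141 142 139 141 144 140 142 141 140 136 140 141 136
243 140 140 139 138 133 137 137 138 139 140 139 137 139 139 141 142 143 140 138 140 140 140 141 136
244 138 138 136 135 138 137 138 141 138 138 140 140 140 140 141 144 138 141 141 143 142 144 143 140
245 141 137 138 135 137 136 139 138 136 137 137 137 139 140 143 143 143 140 140 147 146 144 143 140
246 140 139 138 135 134 137 134 136 134 134 140 153 151 145 142 142 143 141 141 145 145 142 140 143
247 144 140 139 136 137 137 137 134 137 148 166 226 216 183 153 141 143 143 139 142 146 142 140 148
248 140 142 138 142 142 139 143 145 164 212 214 230 220 207 179 153 143 143 142 142 140 139 143 146
249 136 138 141 141 141 148 168 197 203 220 209 199 193 193 204 175 149 142 140 139 140 143 141 144
250 136 139 142 141 146 151 194 218 209 199 191 187 190 187 197 206 180 146 140 140 139 142 139 141

[... 5983 characters left out ...]
2  79  74  65  66  92 112 106
268 126 129 128 129 131 125 105  85  82  78  85  83  75  79 105 119 115 112 169 199 148  99  74  95  97 117 106 105
269 126 130 128 129 129 128 113 107 105  94 127 102  71  73 105 109 106  93 134 199 162 117  89 106 119 101 114 101
270 122 126 125 127 126 125 122 123 107  98 112 112 116  95 102 110 105  85  93 129 115 110  91  89 122  82 100  93
271 125 124 128 130 125 124 122 128 117  92  76  79  95  95 100 106 104  87  70  79 109 113 117 114 125  87  79  79
67 [[342.1, 250.2], [358.5, 254.9], [351.1, 258.9]]
36 [[341.6, 256.9], [357.9, 261.6], [350.5, 265.6]]
30 [[339.2, 257.0], [360.1, 264.1], [351.3, 269.0]]
0 [[338.8, 263.4], [359.5, 270.5], [350.8, 275.3]]
```

The fingers do hold it (−y tip at about (354,262), roughly 41 mm above the rim), and the block is evidently drafted. Before lifting, I fit the arm's kinematics from the logged poses, to see how much relative pitch the seat needs.

```bash
cat > kin.py <<'E'
from d import *
D=[([1.593,.385,.008,0,-1.194,-.259],[146.589,607.545,225.412],[.993,-.118,0,0]),
([.22,.10,-.17,0,-1.30,1.22],[485.66,-57.14,304.7],[.998,-.068,-.001,0]),
([-.19,.38,-.48,0,-.72,1.63],[445.35,-246.29,64.05],[.998,-.064,0,0]),
([-.19,.29,-.42,0,-.86,1.63],[445.22,-246.15,122.6],[.998,-.064,0,0]),
([.29,-.02,-.93,.83,-.28,.39],[504.5,-28.47,202.92],[.965,-.064,.254,.019]),
([.22,0,-.97,1.04,-.20,.24],[510.9,-21.42,193.56],[.964,-.061,.26,.016]),
([.17,.02,-.98,1.15,-.16,.17],[516.7,-21.43,182.48],[.965,-.061,.255,.016]),
([.11,-.01,-.48,.09,-.86,1.28],[467.79,-129.53,255.52],[.989,-.066,.129,.012]),
([-.18,.53,-.33,.02,-.99,1.61],[440.49,-245.59,39.25],[.988,-.065,-.139,-.009]),
([-.18,.32,-.44,.01,-.81,1.61],[445.81,-245.44,103.94],[.998,-.065,-.001,.003])]
Y=lambda t:R.from_euler('y',t);Z=lambda t:R.from_euler('z',t)
def fk(q,P,s4,s6):
    a,d,h_,L2,e,L3,Lt,c6=P
    F=Z(q[0])*Y(q[1]-q[2]+np.pi/2); T=F*Z(s4*q[3])*Y(-q[4])*Z(s6*q[5]+c6)
    return Z(q[0]).apply([a,d,h_])+(Z(q[0])*Y(q[1])).apply([0,0,L2])+F.apply([e,0,L3])+T.apply([0,0,Lt]),T
def fit():
    best=None
    for s4 in(1,-1):
        for s6 in(1,-1):
            for c0 in(0,1.57,3.14,-1.57):
                def f(P):
                    o=[]
                    for q,p,r in D:
                        x,T=fk(q,P,s4,s6);o+=[*(x-p),*(300*(T.inv()*R.from_quat(r)).as_rotvec())]
                    return np.array(o)
                s=least_squares(f,[0,-150,200,400,0,350,200,c0],loss="soft_l1",f_scale=5)
                if best is None or s.cost<best[0]: best=(s.cost,s.x,s4,s6,f(s.x))
    return best
lo=np.array([-3.14,-1.21,-1.07,-3.16,-2.99,-3.1]);hi=np.array([3.14,2.06,1.41,2.05,-.16,3.1])
def ik(B,p,T,q0):
    def f(q):
        x,r=fk(q,B[1],B[2],B[3]);return np.r_[x-p,300*(r.inv()*T).as_rotvec()]
    s=least_squares(f,np.clip(q0,lo+1e-3,hi-1e-3),bounds=(lo,hi));return s.x,np.abs(f(s.x)).max()
E
python3 - <<'E'
from kin import *
B=fit();print(B[0],B[1].round(1),B[2:4],np.abs(B[4]).reshape(-1,6).max(1).round(1))
for d in(0,6,8,10,12,16):
    T=RT*R.from_rotvec([0,np.radians(-d),0])
    for zt in(120,55,48,40):
        # tool point at hood axis; pads ~(rim+50) ; TCP = pad + 0*zt approx
        print(d,zt,*[x.round(2) for x in ik(B,hz(0,0,zt),T,[.15,.05,-.9,.9,-.3,.2])])
E
```

```text
2468.3029521975445 [  39.2 -152.5  211.9  667.3   -7.8  336.   493.2   42.4] (-1, -1) [  7.6  30.7  24.9  22.5  83.5 107.7 118.9   5.6  24.9  22.4]
0 120 [ 0.65 -0.05 -0.96  0.94 -0.45 -0.02] 0.0
0 55 [ 0.55  0.13 -1.07  1.73 -0.32 -0.78] 0.18
0 48 [ 0.54  0.15 -1.07  1.79 -0.32 -0.83] 1.49
0 40 [ 0.53  0.17 -1.07  1.86 -0.32 -0.89] 2.93
6 120 [ 0.52 -0.01 -0.82  0.55 -0.49  0.47] 0.0
6 55 [ 0.46  0.14 -0.91  0.94 -0.28  0.11] 0.0
6 48 [ 0.45  0.16 -0.91  1.01 -0.27  0.04] 0.0
6 40 [ 0.45  0.18 -0.92  1.11 -0.25 -0.06] 0.0
8 120 [ 0.49  0.01 -0.77  0.45 -0.52  0.59] 0.0
8 55 [ 0.43  0.15 -0.86  0.71 -0.31  0.36] 0.0
8 48 [ 0.43  0.16 -0.86  0.76 -0.29  0.31] 0.0
8 40 [ 0.42  0.18 -0.87  0.83 -0.27  0.25] 0.0
10 120 [ 0.46  0.02 -0.73  0.37 -0.55  0.7 ] 0.0
10 55 [ 0.41  0.16 -0.81  0.54 -0.35  0.56] 0.0
10 48 [ 0.4   0.17 -0.81  0.57 -0.33  0.53] 0.0
10 40 [ 0.4   0.19 -0.82  0.61 -0.3   0.49] 0.0
12 120 [ 0.43  0.04 -0.68  0.3  -0.59  0.79] 0.0
12 55 [ 0.38  0.17 -0.76  0.41 -0.39  0.71] 0.0
12 48 [ 0.38  0.19 -0.77  0.42 -0.37  0.69] 0.0
12 40 [ 0.37  0.2  -0.77  0.45 -0.35  0.67] 0.0
16 120 [ 0.38  0.08 -0.6   0.19 -0.68  0.93] 0.0
16 55 [ 0.34  0.2  -0.67  0.23 -0.49  0.91] 0.0
16 48 [ 0.34  0.21 -0.67  0.24 -0.47  0.91] 0.0
16 40 [ 0.33  0.23 -0.68  0.25 -0.45  0.9 ] 0.0
```

The joint-4 samples fit poorly, but the trend is clear: 8–10° of relative pitch is enough. The wide reading fits the pads' lower corners sitting on the shoulder. I regrip 7 mm higher at 10°.

```bash
python3 -m pendant '[[0,0,0,0,0,0,0.085],[0,0,0,0,0,0,0.085],[0,0,0,0,0,0,0.085],[0.0005,0,-0.0035,0,3,0,0.085],[0,0,-0.0035,0,3,0,0.085],[0,0,0,0,0,0,0.085],[0,0,0,0,0,0,0.03],[0,0,0,0,0,0,0.03],[0,0,0,0,0,0,0.03],[0,0,0,0,0,0,0.03],[0,0,0,0,0,0,0.03]]'
python3 -c "
from d import *
st();p,r=pose();print(np.degrees((RD.inv()*r).as_rotvec()))"
```

```text
clock: 17.2
position: [443.6, -245.9, 45.2]
ee_rot: [0.994, -0.065, -0.087, -0.005]
contact_force: [-0.9, 1.0, 5.4]
gripper_width: 48.7
grasp_force: 59.8
t 17.2 p [ 443.6  -245.86   45.16] F [-0.86  1.    5.35] w 48.68679295002979 g 59.831624370999634 j [-0.18  0.47 -0.39  0.01 -0.88  1.61] house [-105.48 -230.32   11.72]
[ -0.03 -10.04   0.01]
```

```bash
cat >> d.py <<'E'
# hood->tool, from grip 3
_Rh0=R.from_euler('z',-.13);_r=RD*R.from_rotvec([0,np.radians(-10.04),0])
REL_P=_Rh0.inv().apply(np.array([443.6,-245.9,45.2])-[446.5,-246,0]);REL_R=_Rh0.inv()*_r
def tgt(x,y,z): return hz(x,y,z)+Rh.apply(REL_P),Rh*REL_R
def hood():  # hood rim centre in housing frame from measured tool
    p,r=pose();Rr=r*REL_R.inv();return Rh.inv().apply(p-Rr.apply(REL_P)-hz(0,0,0)),np.degrees((Rh.inv()*Rr).as_rotvec())
E
python3 - <<'E'
from d import *
p,r=pose()
print(REL_P,hood())
q2,r2=tgt(0,0,80)
half=r*R.from_rotvec((r.inv()*r2).as_rotvec()*.4)
for q,o in[(np.array([460,-150,265.]),half),(q2,r2)]:
    a,b=delta(p,r,q,o);print(q,(a*1000).round(1),b.round(2));p,r=q,o
E
```

```text
[-2.89 -0.28 45.2 ] (array([-125.57, -230.07,  -28.87]), array([-0.08, 30.  , -0.19]))
[ 460. -150.  265.] [ -34.6  -97.1 -217.2] [ 0.02 12.   -0.08]
[504.5  -21.72 194.73] [  25.2 -132.9   71.2] [ 0.03 18.   -0.12]
```

```bash
python3 -m pendant '[[0,0,-0.005,0,0,0,0.03],[0,0,-0.015,0,0,0,0.03],[-0.004,0,-0.022,0,0,0,0.03],[-0.004,-0.01,-0.022,0,1.5,0,0.03],[-0.004,-0.012,-0.022,0,1.5,0,0.03],[-0.004,-0.012,-0.022,0,1.5,0,0.03],[-0.004,-0.012,-0.022,0,1.5,0,0.03],[-0.004,-0.012,-0.022,0,1.5,0,0.03],[-0.004,-0.012,-0.022,0,1.5,0,0.03],[-0.003,-0.013,-0.022,0,1.5,0,0.03],[-0.003,-0.013,-0.021,0,1.5,0,0.03],[0,0,0,0,0,0,0.03]]'
python3 -m pendant '[[0.001,-0.0133,0.0065,0,1.8,0,0.03],[0.002,-0.0133,0.0065,0,1.8,0,0.03],[0.002,-0.0133,0.007,0,1.8,0,0.03],[0.002,-0.0133,0.007,0,1.8,0,0.03],[0.002,-0.0133,0.007,0,1.8,0,0.03],[0.002,-0.0133,0.007,0,1.8,0,0.03],[0.002,-0.0133,0.007,0,1.8,0,0.03],[0.002,-0.0133,0.007,0,1.8,0,0.03],[0.002,-0.0133,0.007,0,1.8,0,0.03],[0.002,-0.0133,0.007,0,1.8,0,0.03],[0,0,0,0,0,0,0.03]]'
python3 - <<'E'
from d import *
st();print(*hood());p,r=pose();a,b=delta(p,r,*tgt(0,0,70));print((a*1000).round(1),b)
E
```

```text
clock: 18.4
position: [444.7, -148.2, 266.4]
ee_rot: [0.998, -0.064, 0.02, 0.001]
contact_force: [1.0, -0.4, -1.1]
gripper_width: 48.4
grasp_force: 60.0
clock: 19.5
position: [489.8, -21.3, 196.3]
ee_rot: [0.983, -0.063, 0.17, 0.013]
contact_force: [-0.5, -0.2, -1.5]
gripper_width: 48.6
grasp_force: 60.1
t 19.5 p [489.78 -21.33 196.28] F [-0.46 -0.23 -1.49] w 48.56488426693153 g 60.080085564404726 j [ 0.38  0.02 -0.71  0.32 -0.57  0.81] house [-14.81  -1.75 133.86]
[-12.19  -1.67  88.65] [-0.25  0.34 -0.04]
[15.1 -1.6 16.2] [ 0.24  0.34 -0.08]
```

```bash
python3 -m pendant '[[0.005,-0.0006,0.004,0.2,0.2,0,0.03],[0.005,-0.001,0.004,0,0.1,0,0.03],[0.005,0,0.004,0,0,0,0.03],[0,0,0.004,0,0,0,0.03],[0,0,0,0,0,0,0.03],[0,0,0,0,0,0,0.03]]'
python3 - <<'E'
from d import *
st();print(*hood());p,r=pose()
im=arm.get_image("top")["image"][:,:,::-1];cv2.imwrite("pics/top_p2.png",im);sc=arm.get_image("scene")["image"][:,:,::-1];cv2.imwrite("pics/sc_p2.png",sc)
Rr=r*REL_R.inv();w=lambda P:p+Rr.apply(np.array(P)-REL_P)
rect=lambda x,y,z:np.array([[x,y,z],[x,-y,z],[-x,-y,z],[-x,y,z]])/1.
print("rim",proj("top",w(rect(18,31.5,0))).round(1).tolist(),"pegs36",proj("top",w([[0,36.5,26],[0,-36.5,26]])).round(1).tolist(),"blk",proj("top",w(rect(15,23,67))).round(1).tolist())
print("scene peg",proj("scene",w([[0,-36.5,26.]])))
d=(im.astype(int)-cv2.imread("pics/top0.png")).mean(2)
for v in range(178,202): print(v," ".join("%4d"%d[v,u] for u in range(298,334)))
g=sc.mean(2)
for v in range(182,200): print(v," ".join("%3d"%g[v,u] for u in range(316,336)))
E
```

```text
clock: 20.1
position: [511.2, -22.4, 189.1]
ee_rot: [0.982, -0.064, 0.175, 0.01]
contact_force: [0.2, -0.1, -1.5]
gripper_width: 48.4
grasp_force: 60.1
t 20.1 p [511.19 -22.37 189.13] F [ 0.17 -0.08 -1.54] w 48.37923190873381 g 60.07233019452542 j [ 0.36  0.06 -0.69  0.32 -0.53  0.83] house [  0.12  -0.08 116.99]
[ 3.22  0.22 71.8 ] [ 0.04 -0.26 -0.25]
rim [[305.9, 185.0], [329.7, 188.7], [327.8, 201.3], [304.2, 197.6]] pegs36 [[302.0, 194.8], [330.0, 199.2]] blk [[306.1, 196.3], [324.5, 199.2], [322.9, 210.1], [304.6, 207.3]]
scene peg [[327.19 189.35]]
178    0    1    1    0    0    2   -2   -1    1   -1    2   -4    4   -1   -1    1   -2    2    2    1    3   -1    1   -1    0    0    2   -1    0    0    0    2    1    4    0    0
179    0    0    0   -1    0    0    1    2    0    1   -2    2   -4   -1    1    2    2   -2   -2    0    1    2    0   -2    0   -1    0    0   -1   -1    1    0    0   -1    0    1
180    0    0    1    3   -2   -5    0   -1    1    0   -1    0    0    2   -1    0    6    1    0   -1   -1    0    0    2    1   -3    3    0    1   -1    1    4    0   
[... 4688 characters left out ...]
 116 124 191 248 255 254 254
192 246 243 235 179 109  81  99 105  95  86  96 103 112 138 125 156 224 252 254 254
193 171 156 143 129 111  94  91  99 100  90  99 105 104 148 167 135 150 205 247 254
194 179 176 163 138 159 114  79  92  94  89  92  85  68 114 171 176 143 130 188 239
195 249 235 194 157 159 111  76  78  85  86  79  56  58  89 127 162 177 144 132 173
196 236 226 159 131 122  89  61  75  85  91  82  58  83  83  78 130 195 175 164 212
197 165 179 145 112 104  72  46  56  71  85  90  80  87  59  95 152 181 162 162 196
198 126 156 163 134 101  78  49  43  58  71  81  88  88  79 142 162 148 130 124 131
199 115 126 149 138 123 105  86  59  40  53  72  85  94 123 153 144 126 119 113 111
```

The predicted and seen rim corners agree within 0.7 px. I need −3.7 mm in housing x, then down along the collar.

```bash
python3 - <<'E'
from d import *
print(REL_R.inv().apply([[0,0,-10],[10,0,0],[0,10,0]]))
p,r=pose();print(*delta(p,r,*tgt(-.7,0,40)))
E
```

```text
[[  1.74   0.     9.85]
 [  9.85   0.    -1.74]
 [  0.   -10.     0.  ]]
[0.   0.   0.03] [-0.11 -0.3  -0.22]
```

```bash
python3 -m pendant '[[-0.002,0,0.005,0,-0.3,-0.2,0.03],[-0.001,0,0.006,0,0,0,0.03],[0.001,0,0.006,0,0,0,0.03],[0.001,0,0.006,0,0,0,0.03],[0.001,0,0.005,0,0,0,0.03],[0.001,0,0.004,0,0,0,0.03],[0,0,0,0,0,0,0.03],[0,0,0,0,0,0,0.03]]'
python3 - <<'E'
from d import *
st();print(*hood());p,r=pose();print(*[(x*1).round(4) for x in delta(p,r,*tgt(-.7,0,25))])
E
```

```text
clock: 21.0
position: [523.2, -23.6, 159.6]
ee_rot: [0.983, -0.062, 0.173, 0.01]
contact_force: [-0.8, 0.7, -1.0]
gripper_width: 48.6
grasp_force: 60.1
t 21.0 p [523.24 -23.56 159.58] F [-0.76  0.73 -1.01] w 48.614087795806775 g 60.07565591018647 j [ 0.34  0.12 -0.72  0.36 -0.44  0.8 ] house [-4.16  0.26 85.35]
[-1.28  0.61 40.15] [ 0.1   0.01 -0.04]
[0.   0.   0.01] [-0.1   0.01 -0.02]
```

```bash
python3 -m pendant '[[0.0005,0,0.003,0,0,0,0.03],[0.0005,0,0.003,0,0,0,0.03],[0.0005,0,0.003,0,0,0,0.03],[0,0,0,0,0,0,0.03]]'; python3 -c "
from d import *
print(*hood())"; python3 -m pendant '[[0.0005,0,0.003,0,0,0,0.03],[0.0005,0,0.003,0,0,0,0.03],[0,0,0,0,0,0,0.03]]'; python3 -c "
from d import *
st();print(*hood())"
```

```text
clock: 21.4
position: [527.5, -24.2, 151.2]
ee_rot: [0.983, -0.062, 0.173, 0.01]
contact_force: [0.2, 0.1, -1.6]
gripper_width: 48.1
grasp_force: 60.1
[-1.76  0.52 30.77] [ 0.08  0.05 -0.03]
clock: 21.7
position: [531.1, -24.3, 146.4]
ee_rot: [0.983, -0.062, 0.173, 0.01]
contact_force: [1.1, 0.3, -0.5]
gripper_width: 48.5
grasp_force: 60.0
t 21.7 p [531.06 -24.33 146.41] F [ 1.07  0.33 -0.52] w 48.511749383135694 g 59.97236602474004 j [ 0.32  0.15 -0.73  0.39 -0.4   0.78] house [-3.95  0.49 70.01]
[-1.04  0.86 24.81] [ 0.12 -0.03 -0.02]
```

```bash
python3 -m pendant '[[0.0004,0.0004,0.002,0,0,0,0.03],[0.0004,0,0.002,0,0,0,0.03],[0,0,0,0,0,0,0.03]]'; python3 -c "
from d import *
print(*hood())"; python3 -m pendant '[[0.0003,0,0.002,0,0,0,0.03],[0.0004,0,0.002,0,0,0,0.03],[0,0,0,0,0,0,0.03]]'; python3 -c "
from d import *
st();print(*hood())"
```

```text
clock: 22.0
position: [533.0, -25.0, 143.1]
ee_rot: [0.983, -0.062, 0.173, 0.01]
contact_force: [1.4, -0.2, -0.8]
gripper_width: 48.3
grasp_force: 59.8
[-0.91  0.48 20.92] [ 0.13 -0.04 -0.01]
clock: 22.3
position: [535.0, -25.2, 139.7]
ee_rot: [0.983, -0.062, 0.173, 0.01]
contact_force: [-0.2, 0.1, 2.4]
gripper_width: 48.4
grasp_force: 60.4
t 22.3 p [534.99 -25.22 139.65] F [-0.22  0.09  2.41] w 48.37139510174429 g 60.37143339402974 j [ 0.32  0.17 -0.73  0.4  -0.38  0.77] house [-3.85  0.1  62.16]
[-0.93  0.48 16.96] [ 0.12 -0.04 -0.  ]
```

```bash
python3 -m pendant '[[0.0002,0,0.001,0,0,0,0.03],[0.0002,0,0.001,0,0,0,0.03],[0,0,0,0,0,0,0.03]]'; python3 -c "
from d import *
print(*hood(),Rh.inv().apply(arm.read_state()['contact_force']))"; python3 -m pendant '[[0.0002,0,0.001,0,0,0,0.03],[0.0002,0,0.001,0,0,0,0.03],[0,0,0,0,0,0,0.03]]'; python3 -c "
from d import *
st();print(*hood(),Rh.inv().apply(arm.read_state()['contact_force']),arm.read_state()['wrist_torque'])"
```

```text
clock: 22.6
position: [536.0, -25.4, 138.1]
ee_rot: [0.983, -0.062, 0.173, 0.01]
contact_force: [-1.3, 0.5, 5.3]
gripper_width: 48.0
grasp_force: 60.8
[-0.82  0.46 15.1 ] [ 0.12 -0.05 -0.  ] [1.45 0.33 5.28]
clock: 22.9
position: [537.0, -25.5, 136.4]
ee_rot: [0.983, -0.062, 0.173, 0.01]
contact_force: [-1.2, 0.6, 5.3]
gripper_width: 48.5
grasp_force: 60.9
t 22.9 p [537.02 -25.5  136.4 ] F [-1.21  0.57  5.29] w 48.509327494683184 g 60.9373767580837 j [ 0.31  0.18 -0.74  0.41 -0.37  0.77] house [-3.7   0.08 58.32]
[-0.78  0.45 13.12] [ 0.12 -0.05 -0.  ] [1.54 0.41 5.22] [-0.1   0.68  0.23]
```

```bash
python3 -m pendant '[[0.0002,0,0.001,0,0,0,0.03],[0.0002,0,0.001,0,0,0,0.03],[0,0,0,0,0,0,0.03]]'; python3 -c "
from d import *
print(*hood(),Rh.inv().apply(arm.read_state()['contact_force']))"; python3 -m pendant '[[0.0002,0,0.001,0,0,0,0.03],[0.0002,0,0.001,0,0,0,0.03],[0,0,0,0,0,0,0.03]]'; python3 -c "
from d import *
print(*hood(),Rh.inv().apply(arm.read_state()['contact_force']),arm.read_state()['wrist_torque'])"
```

```text
clock: 23.2
position: [538.1, -25.6, 134.8]
ee_rot: [0.983, -0.062, 0.173, 0.01]
contact_force: [-3.1, 0.7, 5.3]
gripper_width: 48.2
grasp_force: 61.0
[-0.66  0.45 11.16] [ 0.12 -0.05  0.01] [-0.07  0.3   6.14]
clock: 23.5
position: [539.3, -25.7, 133.3]
ee_rot: [0.983, -0.062, 0.174, 0.01]
contact_force: [-3.2, 0.3, 7.9]
gripper_width: 48.4
grasp_force: 61.4
[-0.34  0.5   9.31] [ 0.13 -0.08  0.01] [ 1.16 -0.13  8.47] [-0.16  0.87  0.28]
```

```bash
python3 -m pendant '[[0.0002,0,0.001,0,0,0,0.03],[0,0,0,0,0,0,0.03]]'; python3 -c "
from d import *
print(*hood(),Rh.inv().apply(arm.read_state()['contact_force']))"; python3 -m pendant '[[0.0002,0,0.001,0,0,0,0.03],[0,0,0,0,0,0,0.03]]'; python3 -c "
from d import *
print(*hood(),Rh.inv().apply(arm.read_state()['contact_force']),arm.read_state()['wrist_torque'])"
```

```text
clock: 23.7
position: [539.5, -25.8, 133.0]
ee_rot: [0.983, -0.062, 0.174, 0.01]
contact_force: [-9.1, 1.3, 12.6]
gripper_width: 48.5
grasp_force: 62.8
[-0.24  0.45  8.91] [ 0.12 -0.1   0.02] [-1.67  0.12 15.48]
clock: 23.9
position: [539.8, -25.9, 132.6]
ee_rot: [0.983, -0.062, 0.174, 0.01]
contact_force: [-11.7, 2.8, 17.9]
gripper_width: 48.1
grasp_force: 63.9
[-0.17  0.4   8.37] [ 0.12 -0.12  0.02] [-1.41  1.25 21.53] [0.5  2.07 0.51]
```

The force climbs from 8 to 21 N within 1 mm at rim z ≈ 8.5–9, so the rim is on the gasket. I ease off, release and back out.

```bash
python3 -m pendant '[[-0.0002,0,-0.001,0,0,0,0.03],[0,0,0,0,0,0,0.06],[0,0,0,0,0,0,0.065],[0,0,0,0,0,0,0.065],[0,0,-0.004,0,0,0,0.065],[0,0,-0.01,0,0,0,0.065],[0,0,-0.02,0,0,0,0.065],[0,0,-0.03,0,0,0,0.065],[0,0,-0.02,0,0,0,0.065],[0,0,0,0,0,0,0.0]]'
python3 - <<'E'
from d import *
st()
im=arm.get_image("scene")["image"][:,:,::-1];cv2.imwrite("pics/sc_r.png",im);t=arm.get_image("top")["image"][:,:,::-1];cv2.imwrite("pics/top_r.png",t)
rect=lambda x,y,z:np.array([[x,y,z],[x,-y,z],[-x,-y,z],[-x,y,z]])/1.
w=lambda P:H(O,np.array(P,float)+[0,0,9])
print("top pegs",proj("top",w([[0,36.5,26],[0,-36.5,26]])).round(1).tolist(),"blktop",proj("top",w(rect(15,23,67))).round(1).tolist())
print("scene pegs",proj("scene",w([[0,-36.5,26.]])).round(1).tolist(),"blktop",proj("scene",w(rect(15,23,67))).round(1).tolist())
g=t.mean(2)
for v in range(182,212): print(v," ".join("%3d"%g[v,u] for u in range(298,334)))
E
```

```text
clock: 24.9
position: [512.0, -21.7, 213.8]
ee_rot: [0.982, -0.062, 0.176, 0.009]
contact_force: [0.4, 0.1, -0.1]
gripper_width: 51.8
grasp_force: 0.0
t 24.9 p [511.98 -21.71 213.81] F [ 0.38  0.06 -0.08] w 51.837290450276804 g 0.0 j [ 0.36  0.03 -0.64  0.28 -0.6   0.87] house [ 13.07   0.67 138.01]
top pegs [[304.7, 187.3], [331.3, 191.3]] blktop [[308.7, 188.3], [326.1, 191.0], [324.6, 201.5], [307.3, 198.8]]
scene pegs [[333.6, 199.3]] blktop [[321.9, 181.5], [329.8, 188.2], [323.5, 194.4], [315.7, 187.5]]
182 221 218 196 160 138 129 147 156 130 102 106 113 113 114 113 114 112 108 112 113 114 111 111 109 110 108 110 113 115 116 114 109  95 111 154 170
183 223 214 186 149 132 135 155 158 128 102 105 110 118 116 117 116 116 115 117 118 120 115 110 112 108 109 111 111 111 110 111 110 102 118 149 155
184 224 213 180 137 122 141 162 153 118  94  99 109 114 118 118 118 117 114 118 121 118 119 117 113 113 113 114 112 110 109 110 111 107 118 148 148
185 224 219 187 142 130 161 177 164 127  98  94 109 116 116 117 118 115 117 118 119 117 119 120 118 117 117 116 118 114 114 115 117 111 126 1
[... 3154 characters left out ...]
  99  98  99  95  84  75  70  64  61  60  56  57  54  54  54  52  47  40  35  32  36  37  43  45  43  32  41
208  99 100 108 113 118 116 119 124 121 123 123 121 116 110 103  93  82  78  69  59  59  60  61  55  53  52  45  35  32  34  34  38  39  36  39  51
209 116 120 123 125 129 128 132 136 136 136 135 134 132 129 124 117 111 102  90  77  71  77  79  64  57  51  50  42  35  30  34  33  41  44  48  59
210 123 130 129 133 132 136 133 138 141 140 142 140 140 140 138 132 130 125 111  98  90  91  92  76  61  53  46  39  41  32  35  44  53  62  65  73
211 127 129 133 134 136 137 136 140 141 142 141 144 143 145 142 142 141 138 132 119 111 107 102  81  65  51  48  49  39  30  39  59  73  82  88  90
```

The hood is seated: the pegs are at (304,186) and (331,190.7), against the predicted (304.7,187.3) and (331.3,191.3). Next is the lever, with the fingers closed, feeling for the bar from above.

```bash
cat >> d.py <<'E'
RL=RT*R.from_rotvec([0,np.radians(-6),0])
def lev():
    p,r=pose();f=np.array(arm.read_state()["contact_force"]);print("TCP house",Rh.inv().apply(p-hz(0,0,0)),"F house",Rh.inv().apply(f),"rot",np.degrees((r.inv()*RL).as_rotvec()),"j",np.array(arm.read_state()["joints"]),"w",arm.read_state()["gripper_width"])
def ld(x,y,z):
    p,r=pose();a,b=delta(p,r,hz(x,y,z),RL);print((a*1000).round(1),b)
E
python3 -c "
from d import *
ld(-44,0,120);ld(-44,0,75)
print(RL.inv().apply(Rh.apply([[0,0,-10],[-10,0,0]])))"
```

```text
[-50.8  -0.1  25. ] [-0.14  4.04 -0.04]
[-42.9   0.   69.3] [-0.14  4.04 -0.04]
[[ 1.05 -0.    9.95]
 [-9.95  0.    1.05]]
```

```bash
python3 -m pendant '[[-0.012,0,0,0,1,0,0],[-0.013,0,0,0,1,0,0],[-0.013,0,0.008,0,1,0,0],[-0.012,0,0.009,0,1,0,0],[0,0,0.01,0,0,0,0],[0.001,0,0.01,0,0,0,0],[0.001,0,0.01,0,0,0,0],[0,0,0,0,0,0,0],[0,0,0,0,0,0,0]]'; python3 -c "
from d import *
lev();ld(-44,0,62)"
```

```text
clock: 25.9
position: [484.5, -19.7, 148.8]
ee_rot: [0.977, -0.062, 0.206, 0.013]
contact_force: [-0.1, 0.1, -0.3]
gripper_width: -0.1
grasp_force: 0.0
TCP house [-43.31  -0.77  95.47] F house [-0.22  0.12 -0.25] rot [-0.03  0.2  -0.06] j [ 0.31  0.05 -0.96  0.77 -0.25  0.41] w -0.06984134529201744
[ 2.9 -0.8 33.3] [-0.03  0.2  -0.06]
```

```bash
python3 -m pendant '[[0.0005,0,0.005,0,0.2,0,0],[0.0005,0,0.005,0,0,0,0],[0.0005,0,0.005,0,0,0,0],[0,0,0,0,0,0,0]]'; python3 -c "
from d import *
lev()"; python3 -m pendant '[[0.0003,0,0.003,0,0,0,0],[0.0003,0,0.003,0,0,0,0],[0.0003,0,0.003,0,0,0,0],[0,0,0,0,0,0,0]]'; python3 -c "
from d import *
lev()"
```

```text
clock: 26.3
position: [492.2, -20.6, 136.7]
ee_rot: [0.976, -0.062, 0.208, 0.013]
contact_force: [0.1, 0.2, 0.2]
gripper_width: -0.3
grasp_force: 0.0
TCP house [-42.58  -0.69  81.06] F house [0.17 0.16 0.13] rot [-0.04 -0.09 -0.04] j [ 0.22  0.08 -1.01  1.02 -0.16  0.25] w -0.2941750724691017
clock: 26.7
position: [497.6, -19.9, 133.8]
ee_rot: [0.977, -0.062, 0.206, 0.012]
contact_force: [-0.4, 0.5, 0.2]
gripper_width: -0.3
grasp_force: 0.0
TCP house [-39.42   0.66  75.97] F house [-0.33  0.41  0.38] rot [-0.08  0.18 -0.01] j [ 0.22  0.09 -1.    1.   -0.16  0.26] w -0.3088904425837953
```

Joint 5 is at its limit again. Leaning the tool sideways (towards −y as it goes down) increases |j5| without moving the gripper body over the hood.

```bash
python3 -m pendant '[[-0.001,0,-0.01,0,0,0,0],[-0.001,0,-0.01,-4,0,0,0],[0,0,0,-5,0,0,0],[0,0,0,-5,0,0,0],[0,0,0,0,0,0,0]]'; python3 - <<'E'
s='''
RL=RL*R.from_rotvec([np.radians(-14),0,0])
'''
t=open('d.py').read();i=t.index("def lev()");open('d.py','w').write(t[:i]+s.strip()+"\n"+t[i:])
E
python3 -c "
from d import *
lev();ld(-44,0,82);print(RL.inv().apply(Rh.apply([[0,0,-10],[-10,0,0],[0,10,0]])))"
```

```text
clock: 27.2
position: [488.1, -17.5, 151.1]
ee_rot: [0.968, -0.085, 0.197, 0.132]
contact_force: [0.1, -0.4, 0.1]
gripper_width: 0.5
grasp_force: 0.0
TCP house [-39.27   1.87  95.85] F house [ 0.15 -0.38 -0.03] rot [-0.08  0.16  0.21] j [ 0.39  0.09 -0.97  1.04 -0.49  0.07] w 0.4666023174171158
[-3.2 -1.6 14.3] [-0.08  0.16  0.21]
[[ 1.05 -2.41  9.65]
 [-9.95 -0.25  1.01]
 [ 0.   -9.7  -2.42]]
```

```bash
python3 -m pendant '[[-0.0016,-0.0008,0.007,0,0.2,0.2,0],[-0.0016,-0.0008,0.007,0,0,0,0],[0,0,0,0,0,0,0]]'; python3 -m pendant '[[0.0004,-0.001,0.004,0,0,0,0],[0.0004,-0.001,0.004,0,0,0,0],[0.0004,-0.001,0.004,0,0,0,0],[0,0,0,0,0,0,0]]'; python3 -c "
from d import *
lev();ld(-46,0,62)"
```

```text
clock: 27.5
position: [489.1, -22.0, 136.2]
ee_rot: [0.967, -0.088, 0.198, 0.131]
contact_force: [-0.1, -0.5, 0.2]
gripper_width: 0.1
grasp_force: 0.0
clock: 27.9
position: [495.9, -22.5, 126.3]
ee_rot: [0.967, -0.089, 0.198, 0.131]
contact_force: [-0.1, 0.2, 0.4]
gripper_width: -0.1
grasp_force: 0.0
TCP house [-44.42  -2.1   70.13] F house [0.11 0.16 0.41] rot [-0.06  0.04 -0.22] j [ 0.29  0.14 -1.02  1.27 -0.41 -0.09] w -0.11664754087500047
[-0.7 -4.   7.5] [-0.06  0.04 -0.22]
```

Joint 3 would also run out. A better way is to open the gripper, work from the +y side and push the bar with the inner finger alone. Then the body clears the hood sideways and the tool can stand steeper.

```bash
python3 - <<'E'
t=open('d.py').read();i=t.index("def lev()");open('d.py','w').write(t[:i]+"RL=RT*R.from_rotvec([0,np.radians(-20),0])\n"+t[i:])
E
python3 - <<'E'
from d import *
p,r=pose()
for q,o in[(hz(-46,30,110),RL),(hz(-48.5,73,65),RL)]:
    a,b=delta(p,r,q,o);print((a*1000).round(1),b.round(2));p,r=q,o
print(RL.inv().apply(Rh.apply([[0,0,-10],[-10,0,0],[0,10,0]])))
E
```

```text
[ -5.9 -21.6 -46.1] [ 13.85 -13.92  -1.93]
[ 13.  -43.   43.1] [0. 0. 0.]
[[  3.42  -0.     9.4 ]
 [ -9.4    0.     3.42]
 [ -0.   -10.    -0.  ]]
```

```bash
python3 -m pendant '[[-0.001,0,-0.015,0,0,0,0.085],[-0.001,-0.002,-0.015,3,-3,-0.4,0.085],[-0.002,-0.004,-0.01,3.5,-3.5,-0.5,0.085],[-0.002,-0.01,-0.006,3.5,-3.5,-0.5,0.085],[0,-0.014,0,3.8,-3.9,-0.5,0.085],[0,-0.015,0,0,0,0,0.085],[0,-0.015,0,0,0,0,0.085],[0,0,0,0,0,0,0.085]]'; python3 -c "
from d import *
lev();ld(-48.5,73,65)"
```

```text
clock: 28.7
position: [491.4, 41.4, 156.1]
ee_rot: [0.991, -0.069, 0.108, 0.031]
contact_force: [-0.2, -0.0, 0.3]
gripper_width: 85.0
grasp_force: 0.0
TCP house [-40.39  60.73 102.21] F house [-0.05 -0.07  0.38] rot [ 2.83 -2.66 -0.49] j [ 0.51  0.13 -0.66  0.29 -0.65  0.7 ] w 85.03500522486252
[  3.3 -14.2  37.3] [ 2.83 -2.66 -0.49]
```

```bash
python3 -m pendant '[[0.001,-0.004,0.005,1.4,-1.3,-0.25,0.085],[0.001,-0.005,0.008,1.4,-1.3,-0.25,0.085],[0.001,-0.005,0.008,0,0,0,0.085],[0.001,0,0.008,0,0,0,0.085],[0,0,0.008,0,0,0,0.085],[0,0,0,0,0,0,0.085]]'; python3 -c "
from d import *
lev();ld(-52,73,50)"
```

```text
clock: 29.3
position: [502.3, 51.1, 118.2]
ee_rot: [0.994, -0.064, 0.086, 0.008]
contact_force: [-0.4, -0.2, 0.3]
gripper_width: 84.8
grasp_force: 0.0
TCP house [-50.98  71.7   64.64] F house [-0.19 -0.27  0.5 ] rot [ 0.28  0.14 -0.07] j [ 0.48  0.22 -0.62  0.18 -0.6   0.82] w 84.81762222833233
[ 4.1 -1.4 14.1] [ 0.28  0.14 -0.07]
```

```bash
python3 -m pendant '[[0.0008,0,0.0029,0.1,0,0,0.085],[0.0008,0,0.0029,0.1,0,0,0.085],[0.0008,0,0.0029,0,0,0,0.085],[0.0008,0,0.0029,0,0,0,0.085],[0.0008,0,0.0029,0,0,0,0.085],[0,0,0,0,0,0,0.085]]'; python3 -c "
from d import *
lev()";  python3 -m pendant '[[0.0008,0,0.0029,0,0,0,0.085],[0.0008,0,0.0029,0,0,0,0.085],[0.0008,0,0.0029,0,0,0,0.085],[0,0,0,0,0,0,0.085]]'; python3 -c "
from d import *
lev()"
```

```text
clock: 29.9
position: [509.9, 50.9, 105.9]
ee_rot: [0.994, -0.064, 0.087, 0.005]
contact_force: [0.6, 0.4, -0.7]
gripper_width: 84.8
grasp_force: 0.0
TCP house [-50.59  72.42  50.14] F house [ 0.08  0.45 -0.91] rot [-0.02  0.   -0.09] j [ 0.47  0.25 -0.62  0.18 -0.56  0.82] w 84.75040520505149
clock: 30.3
position: [513.7, 50.4, 97.6]
ee_rot: [0.994, -0.064, 0.087, 0.005]
contact_force: [-0.7, 0.3, -0.3]
gripper_width: 85.2
grasp_force: 0.0
TCP house [-51.39  72.39  41.08] F house [-0.82  0.23  0.15] rot [-0.01  0.01 -0.08] j [ 0.47  0.27 -0.62  0.19 -0.54  0.82] w 85.24587731508277
```

```bash
python3 -m pendant '[[0.0006,0,0.003,0,0,0,0.085],[0.0006,0,0.003,0,0,0,0.085],[0.0006,0,0.003,0,0,0,0.085],[0,0,0,0,0,0,0.085]]'; python3 -c "
from d import *
lev()";  python3 -m pendant '[[0.0006,0,0.003,0,0,0,0.085],[0.0006,0,0.003,0,0,0,0.085],[0,0,0,0,0,0,0.085]]'; python3 - <<'E'
from d import *
lev()
im=arm.get_image("scene")["image"][:,:,::-1];cv2.imwrite("pics/sc_b.png",im)
r0=cv2.imread("pics/sc_r.png").astype(int)
for q in(.83,.65,.48,.2,0):
    b=np.deg2rad(89)-q;print(q,proj("scene",H(O,[[-60*np.sin(b),y,9+60*np.cos(b)] for y in(37,0,-37)])).round(1).tolist())
g=im.mean(2);a=r0.mean(2);z=cv2.imread("pics/scene0.png").mean(2)
print("now - scene0");d=g-z
for v in range(190,216): print(v," ".join("%4d"%d[v,u] for u in range(302,332)))
E
```

```text
clock: 30.7
position: [517.1, 50.0, 89.1]
ee_rot: [0.994, -0.064, 0.087, 0.005]
contact_force: [-0.2, 0.1, -0.2]
gripper_width: 84.9
grasp_force: 0.0
TCP house [-52.74  72.43  32.  ] F house [-0.3   0.09 -0.08] rot [-0.02  0.   -0.08] j [ 0.46  0.28 -0.63  0.19 -0.52  0.82] w 84.93855662531818
clock: 31.0
position: [519.3, 49.7, 83.5]
ee_rot: [0.994, -0.064, 0.087, 0.005]
contact_force: [0.4, -0.8, 0.3]
gripper_width: 84.7
grasp_force: 0.0
TCP house [-53.6   72.45  25.99] F house [ 0.56 -0.7  -0.02] rot [-0.02 -0.   -0.08] j [ 0.46  0.3  -0.63  0.2  -0.51  0.82] w 84.68300409921716
0.83 [[310.8, 193.7], [317.0, 199.2], [323.3, 204.8]]
0.65 [[310.2, 196.3], [316.4, 201.8], [322.7, 207.5]]
0.48 [[310.1, 198.6], [316.2, 204.1], [322.5, 209.8]]
0.2 [[310.7, 201.9], [316.8, 207.5], [323.0, 213.2]]
0 [[311.8, 203.8], [317.9, 209.4], [324.1, 215.1]]
now - scene0
190    2    4    3    3  -12  -58 -107 -119 -127 -122 -107  -88 -125 -169 -193 -179 -116  -75  -67  -65  -63  -46  -22    8    8   18   25  -10  -14   -1
191    0    1    1    5    4  -44  -90 -116 -121 -122 -110 -120 -180 -162 -114
[... 3071 characters left out ...]
   1   12   -8  -12  -15  -11  -14  -14   -9  -10  -15  -30  -52  -84  -35  -14   -3
212   -6  -28  -62  -81  -96 -122  -96  -47  -36  -37  -46  -78  -67  -41   10   16   -8  -13  -11   -8   -6   -3    1  -21  -52  -37  -22   -7   -5    0
213   -6   -9  -23  -32  -68  -83  -62  -16  -11  -13  -12  -34  -85  -88  -56   -5   -7    8   -9   -5   -4    4    6  -51  -25   -4   -3    0    0    0
214   -1    2   -2   -5  -32  -38  -25  -17  -10  -12  -12  -13  -33  -85 -116  -66  -12   43   -1   15   17   12  -43  -27   -2    0   -1    3    0    0
215    0    6   -2    0   -9   -7  -16  -13  -12  -13  -15  -13  -13  -32  -90  -81  -29    0  -13   42    4  -40  -28   -6   -2    2    4    1    0    0
```

```bash
python3 -m pendant '[[0.0001,0,0.0021,0,0,0,0.085],[0.0001,0,0.0021,0,0,0,0.085],[0,0,0,0,0,0,0.085]]'; python3 -c "
from d import *
lev()";  python3 -m pendant '[[0.0001,0,0.0021,0,0,0,0.085],[0.0001,0,0.0021,0,0,0,0.085],[0,0,0,0,0,0,0.085]]'; python3 -c "
from d import *
lev()"
```

```text
clock: 31.35
position: [520.1, 49.7, 79.6]
ee_rot: [0.994, -0.064, 0.087, 0.005]
contact_force: [-0.8, 0.5, 0.5]
gripper_width: 84.7
grasp_force: 0.5
TCP house [-54.88  72.5   22.22] F house [-0.52  0.4   0.9 ] rot [-0.03 -0.01 -0.08] j [ 0.46  0.3  -0.63  0.2  -0.5   0.81] w 84.720012810763
clock: 31.65
position: [520.8, 49.4, 75.4]
ee_rot: [0.994, -0.064, 0.087, 0.005]
contact_force: [-4.1, 0.8, 2.9]
gripper_width: 84.7
grasp_force: 1.6
TCP house [-56.34  72.37  18.26] F house [-2.16  0.26  4.58] rot [-0.01  0.01 -0.08] j [ 0.46  0.31 -0.64  0.21 -0.48  0.81] w 84.68094523274841
```

```bash
python3 -m pendant '[[0.0001,0,0.002,0,0,0,0.085],[0.0001,0,0.002,0,0,0,0.085],[0,0,0,0,0,0,0.085]]'; python3 -c "
from d import *
lev()";  python3 -m pendant '[[0.0001,0,0.002,0,0,0,0.085],[0.0001,0,0.002,0,0,0,0.085],[0,0,0,0,0,0,0.085]]'; python3 -c "
from d import *
lev()"
```

```text
clock: 31.95
position: [521.6, 49.3, 71.4]
ee_rot: [0.994, -0.064, 0.087, 0.005]
contact_force: [-4.2, 1.4, 4.1]
gripper_width: 84.7
grasp_force: 2.0
TCP house [-57.61  72.3   14.43] F house [-1.7   0.89  5.7 ] rot [-0.    0.02 -0.09] j [ 0.46  0.32 -0.64  0.21 -0.47  0.81] w 84.73851907395013
clock: 32.25
position: [523.1, 49.3, 67.6]
ee_rot: [0.994, -0.064, 0.087, 0.005]
contact_force: [-1.1, -0.1, 0.4]
gripper_width: 85.0
grasp_force: 0.7
TCP house [-58.27  72.52  10.36] F house [-0.75 -0.24  0.92] rot [-0.04 -0.04 -0.06] j [ 0.45  0.33 -0.64  0.22 -0.46  0.8 ] w 85.00784900423618
```

```bash
python3 -m pendant '[[0.0003,0,0.0015,0,0,0,0.085],[0.0003,0,0.0015,0,0,0,0.085],[0,0,0,0,0,0,0.085]]'; python3 -c "
from d import *
lev()";  python3 -m pendant '[[0.0003,0,0.0015,0,0,0,0.085],[0.0003,0,0.0015,0,0,0,0.085],[0,0,0,0,0,0,0.085]]'; python3 -c "
from d import *
lev()"
```

```text
clock: 32.55
position: [524.2, 49.2, 64.8]
ee_rot: [0.994, -0.064, 0.087, 0.005]
contact_force: [-1.2, -0.9, 1.6]
gripper_width: 84.9
grasp_force: 0.8
TCP house [-58.69  72.59   7.36] F house [-0.09 -1.09  1.93] rot [-0.04 -0.03 -0.07] j [ 0.45  0.33 -0.65  0.22 -0.45  0.8 ] w 84.867484043241
clock: 32.85
position: [525.6, 49.2, 62.0]
ee_rot: [0.994, -0.064, 0.088, 0.005]
contact_force: [-2.6, -0.4, 1.3]
gripper_width: 85.1
grasp_force: 1.0
TCP house [-58.85  72.76   4.26] F house [-1.54 -0.73  2.35] rot [-0.06 -0.07 -0.06] j [ 0.45  0.34 -0.65  0.22 -0.45  0.8 ] w 85.06317408629052
```

```bash
python3 -m pendant '[[0.0004,0,0.0015,0,0,0,0.085],[0.0004,0,0.0015,0,0,0,0.085],[0,0,0,0,0,0,0.085]]'; python3 -c "
from d import *
lev()";  python3 -m pendant '[[0.0004,0,0.0015,0,0,0,0.085],[0.0004,0,0.0015,0,0,0,0.085],[0,0,0,0,0,0,0.085]]'; python3 -c "
from d import *
lev()"
```

```text
clock: 33.15
position: [526.9, 49.1, 59.2]
ee_rot: [0.994, -0.064, 0.088, 0.005]
contact_force: [0.0, 1.5, -0.9]
gripper_width: 84.9
grasp_force: 0.0
TCP house [-59.17  72.82   1.19] F house [-0.6   1.48 -0.73] rot [-0.07 -0.07 -0.06] j [ 0.45  0.35 -0.65  0.22 -0.44  0.8 ] w 84.89161738107254
clock: 33.45
position: [528.1, 48.8, 56.3]
ee_rot: [0.994, -0.064, 0.087, 0.005]
contact_force: [-0.4, -1.0, -0.1]
gripper_width: 84.9
grasp_force: 0.0
TCP house [-59.55  72.69  -1.9 ] F house [-0.27 -1.03  0.07] rot [-0.05 -0.05 -0.07] j [ 0.45  0.35 -0.65  0.23 -0.43  0.8 ] w 84.90161764939711
```

```bash
python3 -m pendant '[[0.0004,0,0.001,0,0,0,0.085],[0.0004,0,0.001,0,0,0,0.085],[0,0,0,0,0,0,0.085]]'; python3 -c "
from d import *
lev()";  python3 -m pendant '[[0.0004,0,0.001,0,0,0,0.085],[0.0004,0,0.001,0,0,0,0.085],[0,0,0,0,0,0,0.085]]'; python3 - <<'E'
from d import *
lev()
im=arm.get_image("scene")["image"][:,:,::-1];cv2.imwrite("pics/sc_d.png",im);z=cv2.imread("pics/scene0.png").mean(2);g=im.mean(2)
p,r=pose();print("tip",proj("scene",p+r.apply([[-11,49,-16],[11,49,-16],[0,42,-16]])).round(1).tolist())
for v in range(194,220): print(v," ".join("%3d"%g[v,u] for u in range(302,332)))
print("scene0")
for v in range(190,216): print(v," ".join("%3d"%z[v,u] for u in range(302,332)))
E
```

```text
clock: 33.75
position: [529.0, 48.6, 54.6]
ee_rot: [0.994, -0.064, 0.087, 0.005]
contact_force: [0.1, -0.6, -0.1]
gripper_width: 85.0
grasp_force: 0.0
TCP house [-59.6   72.57  -3.88] F house [ 0.07 -0.64 -0.14] rot [-0.04 -0.03 -0.08] j [ 0.45  0.36 -0.65  0.23 -0.43  0.8 ] w 85.04297178400795
clock: 34.05
position: [530.1, 48.5, 52.9]
ee_rot: [0.994, -0.064, 0.087, 0.005]
contact_force: [0.5, -0.1, 0.4]
gripper_width: 84.9
grasp_force: 0.2
TCP house [-59.48  72.58  -5.95] F house [ 0.61 -0.02  0.05] rot [-0.04 -0.03 -0.08] j [ 0.44  0.36 -0.65  0.23 -0.42  0.8 ] w 84.86153885856672
tip [[312.8, 206.3], [317.8, 203.3], [314.2, 203.8]]
194 155 158 158 155 156 153 144  83  53 104  75  44  41  37  39  43  38  41  69  81 128 161 157 138 129 130 134 134 133 132
195 150 155 151 151 153 160 166 128  71  72  54  41  46  38  50  64  53  42  65  72  82 101 118 126 134 132 132 133 133 130
196 150 150 151 159 160 155 188 222 135  56  24  31  43  54  78  79  60  49  61  74  69  76  91 111 127 134 131 134 134 133
197 149 151 159 162 151 144 210 250 180  71  28  28  49  57  71  64  64  75  82  71 
[... 5298 characters left out ...]
 219 210 210 217 244 251 252 253 253 253 253 253 253 253 249 231 209 241 254 253
211 120 155 185 203 240 254 251 252 253 253 248 220 175 166 214 245 250 253 253 253 253 253 253 254 239 212 240 253 253 247
212  93 116 158 184 195 232 252 252 253 254 254 241 195 169 172 212 245 251 252 253 254 254 246 239 219 240 250 250 250 251
213  87  91 116 146 166 182 231 245 251 253 254 253 248 216 191 199 224 226 247 253 254 245 223 241 247 253 250 248 252 253
214  84  82  93 111 141 163 185 219 241 250 253 253 254 249 245 223 197 183 237 232 232 220 240 253 254 252 246 248 253 253
215  82  80  85  88 110 137 166 182 210 236 252 254 253 254 254 225 174 169 206 192 223 239 252 254 252 247 246 251 253 253
```

```bash
python3 -m pendant '[[-0.001,0,0.0018,0,0,0,0.085],[-0.001,0,0.0018,0,0,0,0.085],[0,0,0,0,0,0,0.085]]'; python3 -c "
from d import *
lev()";  python3 -m pendant '[[0.0003,0,0.001,0,0,0,0.085],[0.0003,0,0.001,0,0,0,0.085],[0,0,0,0,0,0,0.085]]'; python3 -c "
from d import *
lev()"
```

```text
clock: 34.4
position: [530.5, 48.7, 51.7]
ee_rot: [0.994, -0.063, 0.089, 0.005]
contact_force: [-3.0, -2.4, 16.6]
gripper_width: 85.2
grasp_force: 8.2
TCP house [-59.77  72.85  -7.13] F house [ 5.98 -2.77 15.76] rot [-0.05 -0.26  0.02] j [ 0.44  0.36 -0.65  0.24 -0.41  0.79] w 85.17491101084077
clock: 34.7
position: [531.0, 48.4, 51.0]
ee_rot: [0.994, -0.063, 0.089, 0.006]
contact_force: [-7.3, 0.5, 25.9]
gripper_width: 85.0
grasp_force: 14.0
TCP house [-59.65  72.62  -8.02] F house [ 6.68 -0.41 26.1 ] rot [-0.01 -0.25 -0.02] j [ 0.44  0.36 -0.65  0.24 -0.41  0.79] w 84.97967161746426
```

The stop is hard at 26 N. The travel from first resistance is 27.5 mm, which matches 0.48→0. I back away and check the bar in both cameras.

```bash
python3 -m pendant '[[-0.0005,0,-0.003,0,0,0,0.085],[-0.003,0,-0.02,0,0,0,0.085],[-0.005,0,-0.03,0,0,0,0.085],[-0.005,-0.01,-0.03,0,0,0,0.085],[0,-0.03,-0.03,0,0,0,0.085],[0,-0.03,-0.01,0,0,0,0.085],[0,-0.03,0,0,0,0,0.085],[0,-0.03,0,0,0,0,0.085],[0,-0.03,0,0,0,0,0.085],[0,-0.03,0,0,0,0,0.085],[0,0,0,0,0,0,0.085]]'
python3 - <<'E'
from d import *
lev()
n={}
for k in("scene","top"):
    im=arm.get_image(k)["image"][:,:,::-1];cv2.imwrite(f"pics/{k}_f.png",im);n[k]=im
def bar(q,ys,off=0):
    b=np.deg2rad(89)-q;return H(O,[[-60*np.sin(b),y,9+60*np.cos(b)] for y in ys])
for k in n:
    for q in(.83,.25,.1,0): print(k,q,proj(k,bar(q,(37,0,-37))).round(1).tolist())
g=n["top"].mean(2)
print("top final")
for v in range(184,220): print(v," ".join("%3d"%g[v,u] for u in range(298,336)))
g=n["scene"].mean(2)
print("scene final")
for v in range(186,220): print(v," ".join("%3d"%g[v,u] for u in range(304,336)))
E
```

```text
clock: 35.8
position: [520.2, 244.5, 165.9]
ee_rot: [0.994, -0.062, 0.088, 0.005]
contact_force: [0.2, -0.3, -0.1]
gripper_width: 84.8
grasp_force: 0.0
TCP house [-32.94 265.77 109.29] F house [ 0.14 -0.27 -0.14] rot [-0.12 -0.1   0.11] j [ 0.79  0.28 -0.39  0.19 -0.8   0.53] w 84.7668321866349
scene 0.83 [[310.8, 193.7], [317.0, 199.2], [323.3, 204.8]]
scene 0.25 [[310.6, 201.4], [316.6, 206.9], [322.8, 212.6]]
scene 0.1 [[311.2, 202.9], [317.3, 208.5], [323.5, 214.2]]
scene 0 [[311.8, 203.8], [317.9, 209.4], [324.1, 215.1]]
top 0.83 [[302.0, 203.3], [315.5, 205.4], [329.0, 207.4]]
top 0.25 [[302.6, 205.1], [315.7, 207.1], [328.8, 209.2]]
top 0.1 [[302.9, 204.5], [315.9, 206.5], [328.9, 208.4]]
top 0 [[303.1, 203.8], [316.0, 205.7], [329.0, 207.7]]
top final
184 225 217 182 145 127 145 175 176 136  98 101 113 115 117 118 120 118 120 116 117 118 118 118 116 114 115 116 115 112 113 110 111 122 149 179 168 151 148
185 227 218 190 141 118 141 171 165 133  98  97 108 116 117 119 119 116 118 117 118 120 118 120 118 118 119 118 118 116 116 116 111 116 151 179 167 146 143
186 224 218 191 13
[... 9085 characters left out ...]
 155 194 242 253 254 253 253 253 253 253
215  85  88 113 143 174 199 230 247 248 248 246 247 244 209 204 215 163 133 178 237 228 163 195 242 252 253 253 253 253 253 253 253
216  85  84  85 109 140 169 200 224 244 250 248 246 245 233 231 245 232 163 130 166 181 206 246 253 253 253 253 253 253 253 253 253
217  79  85  85  89 106 142 171 200 227 246 248 248 248 246 246 247 246 195 139 140 194 241 254 254 253 253 253 253 253 253 253 253
218  75  80  83  78  83 106 139 174 198 223 241 250 249 247 246 247 247 237 227 228 242 252 253 253 253 253 253 253 253 253 253 254
219  66  74  79  83  87  83 106 139 173 197 221 242 251 249 248 250 252 252 249 251 252 253 253 253 253 253 253 253 253 253 253 251
```

The scene shows the bar low, with its shadow close under it, along about (312,204)–(321,213). This agrees with closed, but only roughly. To be sure I felt the bar's stop and not the panel, I probe the bare panel just down the slope with the same finger.

```bash
python3 -c "
from d import *
ld(-90,73,60);ld(-90,73,5)"
```

```text
[-35.7 189.6  65.5] [ 0.    0.02 -0.03]
[-16.9 189.6 117.2] [ 0.    0.02 -0.03]
```

```bash
python3 -m pendant '[[-0.006,0.032,0,0,0,0,0.085],[-0.006,0.032,0.005,0,0,0,0.085],[-0.006,0.032,0.015,0,0,0,0.085],[-0.006,0.032,0.015,0,0,0,0.085],[-0.006,0.032,0.015,0,0,0,0.085],[-0.006,0.03,0.015,0,0,0,0.085],[0.006,0,0.016,0,0,0,0.085],[0.006,0,0.016,0,0,0,0.085],[0.005,0,0.012,0,0,0,0.085],[0.002,0,0.006,0,0,0,0.085],[0,0,0,0,0,0,0.085]]'; python3 -c "
from d import *
lev();ld(-90,73,-5)"
```

```text
clock: 37.0
position: [498.2, 52.0, 49.0]
ee_rot: [0.994, -0.064, 0.087, 0.006]
contact_force: [-0.1, -0.4, -0.6]
gripper_width: 84.8
grasp_force: 0.0
TCP house [-89.23  72.03   6.8 ] F house [-0.39 -0.4  -0.49] rot [ 0.02  0.04 -0.11] j [ 0.48  0.33 -0.74  0.27 -0.38  0.72] w 84.76096337263327
[ 3.3 -1.  11.3] [ 0.02  0.04 -0.11]
```

```bash
python3 -m pendant '[[0.001,0,0.003,0,0,0,0.085],[0.001,0,0.003,0,0,0,0.085],[0.001,0,0.003,0,0,0,0.085],[0,0,0,0,0,0,0.085]]'; python3 -c "
from d import *
lev()"; python3 -m pendant '[[0.0007,0,0.002,0,0,0,0.085],[0.0007,0,0.002,0,0,0,0.085],[0,0,0,0,0,0,0.085]]'; python3 -c "
from d import *
lev()"; python3 -m pendant '[[0.0007,0,0.002,0,0,0,0.085],[0.0007,0,0.002,0,0,0,0.085],[0,0,0,0,0,0,0.085]]'; python3 -c "
from d import *
lev()"
```

```text
clock: 37.4
position: [502.9, 52.0, 41.2]
ee_rot: [0.994, -0.064, 0.087, 0.005]
contact_force: [0.1, -1.1, 0.0]
gripper_width: 84.9
grasp_force: 0.0
TCP house [-89.05  72.68  -2.33] F house [ 0.18 -1.06 -0.1 ] rot [-0.04 -0.03 -0.07] j [ 0.47  0.34 -0.74  0.29 -0.35  0.71] w 84.86536351440206
clock: 37.7
position: [505.0, 51.7, 37.5]
ee_rot: [0.994, -0.064, 0.087, 0.005]
contact_force: [0.2, -0.5, 0.8]
gripper_width: 85.3
grasp_force: 0.0
TCP house [-89.11  72.57  -6.63] F house [ 0.68 -0.5   0.55] rot [-0.03 -0.02 -0.08] j [ 0.47  0.35 -0.74  0.29 -0.34  0.7 ] w 85.2685615786615
clock: 38.0
position: [507.1, 51.3, 33.7]
ee_rot: [0.994, -0.064, 0.087, 0.005]
contact_force: [0.2, 0.6, 0.4]
gripper_width: 85.0
grasp_force: 0.0
TCP house [-89.21  72.51 -10.93] F house [0.35 0.61 0.27] rot [-0.02 -0.01 -0.08] j [ 0.47  0.36 -0.74  0.3  -0.33  0.7 ] w 85.01205132437445
```

```bash
python3 -m pendant '[[0.0007,0,0.002,0,0,0,0.085],[0.0007,0,0.002,0,0,0,0.085],[0,0,0,0,0,0,0.085]]'; python3 -c "
from d import *
lev()"; python3 -m pendant '[[0.0007,0,0.002,0,0,0,0.085],[0,0,0,0,0,0,0.085]]'; python3 -c "
from d import *
lev()"
```

```text
clock: 38.3
position: [509.3, 51.2, 30.1]
ee_rot: [0.994, -0.064, 0.087, 0.005]
contact_force: [0.9, 0.4, 1.0]
gripper_width: 85.1
grasp_force: 0.1
TCP house [-89.07  72.62 -15.14] F house [1.2  0.52 0.47] rot [-0.04 -0.03 -0.07] j [ 0.46  0.37 -0.74  0.31 -0.32  0.69] w 85.14899127746682
clock: 38.5
position: [509.7, 50.9, 29.4]
ee_rot: [0.994, -0.064, 0.087, 0.006]
contact_force: [-6.4, 4.4, 12.3]
gripper_width: 84.9
grasp_force: 7.4
TCP house [-89.01  72.43 -16.01] F house [ 0.17  3.54 14.08] rot [ 0.01 -0.03 -0.11] j [ 0.46  0.37 -0.74  0.31 -0.32  0.69] w 84.85998922992391
```

The panel is 9 mm deeper than the felt stop. Corrected for the tip's tilt, that puts the bar's top at about 15 mm, against 14.5 mm for a closed lever. So the lever is home. I withdraw and hand in.

```bash
python3 -m pendant '[[-0.001,0,-0.004,0,0,0,0.085],[-0.006,0,-0.02,0,0,0,0.085],[-0.006,0,-0.03,0,0,0,0.085],[0,0,-0.04,0,0,0,0.085],[0,0,-0.04,0,0,0,0.085],[0,0,0,0,0,0,0.085],[0,0,0,0,0,0,0.085]]'; python3 - <<'E'
from d import *
lev()
a=arm.get_image("scene")["image"][:,:,::-1];b=cv2.imread("pics/scene_f.png")
# bar area unchanged since after closing?
print("bar area change",np.abs(a[203:217,310:323].astype(int)-b[203:217,310:323]).mean())
print(arm.job_done())
E
```

```text
clock: 39.2
position: [474.4, 55.8, 159.0]
ee_rot: [0.994, -0.064, 0.088, 0.004]
contact_force: [-0.1, -0.4, -0.6]
gripper_width: 85.0
grasp_force: 0.0
TCP house [-55.05  72.79 114.07] F house [-0.29 -0.41 -0.47] rot [-0.15 -0.15 -0.11] j [ 0.52  0.12 -0.62  0.16 -0.7   0.8 ] w 84.97807577165011
bar area change 3.32967032967033
the job is handed in; nothing more can be done
None
```

I seated the short hood on the gasket, closed the lever to its stop by feel (about 27 N at most) and handed the job in at about 39 s; the closed position is judged from touch and camera, not measured directly.

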